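# Gang up box blanks in the wedge cradle

## Robot

A 6-joint arm with a two-finger parallel gripper is mounted at the origin on the work surface. World frame = base frame: x ahead of the robot, y to its left, z up, the work surface at z = 0. Lengths are in m, angles in rad, forces in N, time in s.
With the tool pointing down it reaches from about 0.225 to 0.875 m from the base axis. Payload 3.4 kg.
Tool frame: the origin (TCP) lies midway between the tips of the shut fingers; the grasp point (between the pads) lies 19 mm behind it (manip.pinch_z is the distance from the TCP to the grasp point, in m); z points along the fingers, y is the line along which they close (so a half turn about z gives the same grasp; the last joint's range is limited). The gripper opens to 85 mm and grips with 20 to 120 N. Pads are 22 mm wide; open, the fingers measure 114 mm over their backs; the gripper's body (76 mm by 85 mm) begins 54 mm behind the grasp point. The pads swing forward as they close: fully open they stand 13 mm farther back than shut.
Start: joints at [1.13, 0.276, 1.505, -0, 1.361, -0.121], TCP at [0.181, 0.546, 0.231] pointing down, gripper open.
Joint ranges: [-2.89, 2.89], [-0.75, 2.08], [0.22, 2.7], [-1.18, 4.32], [0.11, 2.71], [-2.7, 2.7]. Speed limits (rad/s): [2.57, 2.57, 3.14, 3.14, 3.14, 3.14].

## Interface

Orientations are given as a unit quaternion [w, x, y, z].
In Python, from rig import manip gives the robot as it stands.
- The arm moves only by the tool carry_out, never from a script. Its arguments are lists of equal length, an entry for each row: "delta_pos": the shift along the tool's x, y, z scaled (see below), a list of three; "turn": the turn, a rotation vector about the tool's x, y, z scaled (see below), a list of three; "claw": the closure, from -1 (fully open) to 1 (shut). A call has 1 to 12 rows; each row is the pose to reach, as a shift and turn from the pose commanded when the call began, along the tool's axes at that moment; what a row does not reach only later rows make up. The controller multiplies each number of a shift by 400 mm and each number of a turn by 30 degrees. A row lasts 1/10 s, in which the tool goes at most 50 mm and 8.59 degrees, less where a joint would pass 70% of its speed; a pose out of reach is approached as far as the arm can. A call with a number of a shift or a turn outside -1 to 1 is refused whole. A call with a gripper value outside its range is refused whole. The fingers move at their own pace and stop on an object; "force" is the grip in N (left out, the last holds). Time passes only in rows, so rows that repeat a pose let the fingers close. It gives the time, the measured TCP pose, the force, the opening and the grip force at its end, in the units of the state.
- manip.get_state(): the state, without advancing time (a new reading comes with each control period).
- manip.get_image(name): name is "scene" or "top"; returns a dict with "image" (480x640x3 uint8, red, green, blue), "z_map" (480x640 float32, m along the optical axis (not along the pixel's ray), 0 where there is no reading), "fx", "fy", "cx", "cy" (pixels), "world_to_cam" (4x4, takes a point from world to camera coordinates). Camera axes: x right, y down, z forward; pixel columns grow to the right and rows downward; lengths in m; the calibration is good to about 2 mm. A picture is of the moment at which its call begins.
- manip.sign_off(): hands the job in; it is judged then, once.
Trained networks look in the newest picture that a camera, given by its name, has taken for a name from the list of things; names that differ only in an ending like _2 or _b are one class to them, and where a whole thing is asked for, a point or a joint stands for the part that bears it (a point fixed in the world has none). Each returns a list of dicts, best first, with "score" (0 to 1); they miss things now and then, are a little off and sometimes report something else, mostly with a low value. They report only what shows in the picture. A call takes as long as a camera call.
- manip.spot_in(camera, query): "point" ([x, y, z] in m, in world coordinates, good to about 4 mm: the middle of the surface that is visible of it).
- manip.place_of(camera, query): "point" ([x, y, z] in m, in world coordinates, good to about 4 mm: a listed point, or the origin of a listed thing).
The state is a dict: "clock": time; "qpos": joint angles; "qd": joint speeds; "effort": joint torques, N m; "position": TCP position; "ee_rot": TCP orientation; "contact_force": force on the tool from outside, world axes, zero at the start; "moment": the same for the moment, N m; "width": finger opening in m; "gripper_force": force on a finger pad.
Only numpy, scipy, OpenCV 4.12 (cv2) and the standard library are available. Lean on these libraries where they do the work, as an engineer would, in place of code of your own. Each camera call takes 0.05 s, during which the arm holds its last target. There are 200 camera calls.

## Task

Get the box blanks locked in the clamping cradle so that straw can be laid across their tops: bring every blank on the bench upright between the rails, pushed up in single file against the head pad, then make up the row to four with the shorter dummy blocks at the tail. Close the tail gate fully and drive the wedge firmly down into the gap between row and gate, plumb side to the row, until it is home and holds the row tight with the head pad pressed back. Any dummy not needed stays off the cradle, and the jar, the tin and the press weight are left alone.

Things in the scene. Friction and masses are not known exactly. Their poses are not given: they have to be found in the camera images.
- cradle: Fixed clamping cradle: plywood base 130 x 400 x 15 mm, long along its own y, with two rails (18 mm wide, tops 45 mm above the bench) beside a channel 51 mm wide centred on x = 0, floor at z = 0.015. A head block closes it at -y (75 mm above the bench); +y is the open mouth. Origin: on the bench under the channel's centre line; +x away from the robot, z up. It may be turned by up to 0.12 rad.
- place1 (a point): Centre, on the channel floor, of the first of four 48 mm places, against the head pad while that is relaxed (cradle y = -0.116; pad face y = -0.140). The four places end at y = 0.052; then comes the wedge gap, then the gate
- place2 (a point): the second place (cradle y = -0.068)
- place3 (a point): the third place (cradle y = -0.020)
- place4 (a point): the fourth and last place, next to the wedge gap (cradle y = 0.028)
- mouth (a point): Point on the channel floor in the middle of the mouth (cradle y = 0.165), where a piece can be stood before it is slid in. The rails flare outward from y = 0.12 to 0.16, to 80 mm apart inside; the base runs on to y = 0.205 as a flat apron. A 46 mm wide runner, level with the base, reaches out toward the robot to x = -0.16 under the open gate
- gap (a point): Point on the channel floor (cradle y = 0.061): where the foot's centre about stands with the wedge home. With a close-packed row and the pad relaxed the wedge takes up with its foot about 22 mm above the floor; pressing its head down with about 20 N squeezes row and pad and brings the foot to 5 to 10 mm above the floor, which is home; it then stays by friction
- pad (a joint): Spring-backed, cork-faced head pad (46 wide, top 73 mm above the bench) at the head end: metres it is pressed back, 0 relaxed, 0.007 at most; about 1.5 N per mm. A row locked by the wedge holds it back 2 mm or more (about 4 mm with the wedge's foot on the floor)
- gate (a joint): Tail gate, a board that slides across the channel beyond the fourth place: 0 = closed, up to 0.095 m drawn out toward the robot (cradle -x). Starts open (0.078 or more), leaving the channel free. 2 N friction, stays where left. Top 75 mm above the bench; its face to the row leans away 1 in 5: cradle y = 0.0616 at the floor, 0.0736 at the top; back y = 0.0896. Closed it spans x = -0.075 to 0.035
- gate_grip (a point): Centre of the upright wooden grip on the gate's top: 26 mm along x, 14 mm along y, 34 mm tall (92 mm +- 17 above the bench); moves with the gate; closed, it stands at cradle x = -0.060, y = 0.0805
- wedge: Wooden wedge, 105 mm tall, 44 mm wide (x), 90 g. Foot 14 mm thick (y -0.007 to 0.007), growing 1 in 5 to 35 mm at the head: the -y face is plumb, the +y face slopes out to y = 0.028 at the top. Origin: centre of the foot's underside; z up to the head. Starts standing in the parking block. In the cradle its axes lie along the cradle's: plumb face to the row, slope to the gate
- wedge_rest: Fixed parking block 90 x 64 x 40 mm tall with a 50 mm long slot that holds the wedge upright, its foot 10 mm above the bench; origin under the slot
- blank1: Straw-striped wooden box blank, a square column 48 x 48 x 90 mm tall, about 110 g, hollow with a solid weighted foot, standing upright; origin: centre of its underside. May be absent (two to four of the four are there)
- blank2: Straw-striped wooden box blank, a square column 48 x 48 x 90 mm tall, about 110 g, hollow with a solid weighted foot, standing upright; origin: centre of its underside. May be absent (two to four of the four are there)
- blank3: Straw-striped wooden box blank, a square column 48 x 48 x 90 mm tall, about 110 g, hollow with a solid weighted foot, standing upright; origin: centre of its underside. May be absent (two to four of the four are there)
- blank4: Straw-striped wooden box blank, a square column 48 x 48 x 90 mm tall, about 110 g, hollow with a solid weighted foot, standing upright; origin: centre of its underside. May be absent (two to four of the four are there)
- dummy1: Plain wooden dummy block, 48 x 48 x 65 mm tall (shorter than a blank, rounded edges, dark dot on top), about 80 g, standing upright; origin: centre of its underside
- dummy2: Plain wooden dummy block, 48 x 48 x 65 mm tall (shorter than a blank, rounded edges, dark dot on top), about 80 g, standing upright; origin: centre of its underside
- glue_jar: Open glass jar, 68 mm across, 75 tall; a bystander; origin: centre of its underside
- varnish_tin: Varnish tin, 60 mm across, 85 tall; a bystander; origin: centre of its underside
- press_weight: Steel press weight 70 x 50 x 35 mm with a knob, 57 mm tall in all; a bystander; origin: centre of its underside

How it is judged:
On the way, in this order (a step that is already met when the one before it is completed fails the run):
1. all blanks present, then dummies, stand in the cradle as a full row of four (within 16 mm of their places) (horizontal distance between any of blank1, blank2, blank3, blank4 and place1 below 0.016 m and horizontal distance between any of blank1, blank2, blank3, blank4 and place2 below 0.016 m and horizontal distance between any of blank1, blank2, blank3, blank4, dummy1, dummy2 and place3 below 0.016 m and horizontal distance between any of blank1, blank2, blank3, blank4, dummy1, dummy2 and place4 below 0.016 m and (horizontal distance between blank1 and place1 below 0.016 m or horizontal distance between blank1 and place2 below 0.016 m or horizontal distance between blank1 and place3 below 0.016 m or horizontal distance between blank1 and place4 below 0.016 m) and (horizontal distance between blank2 and place1 below 0.016 m or horizontal distance between blank2 and place2 below 0.016 m or horizontal distance between blank2 and place3 below 0.016 m or horizontal distance between blank2 and place4 below 0.016 m) and (horizontal distance between blank3 and place1 below 0.016 m or horizontal distance between blank3 and place2 below 0.016 m or horizontal distance between blank3 and place3 below 0.016 m or horizontal distance between blank3 and place4 below 0.016 m) and (horizontal distance between blank4 and place1 below 0.016 m or horizontal distance between blank4 and place2 below 0.016 m or horizontal distance between blank4 and place3 below 0.016 m or horizontal distance between blank4 and place4 below 0.016 m) and angle between each of blank1, blank2, blank3, blank4's own z axis and vertical below 0.1 rad and not (horizontal distance between any of dummy1, dummy2 and place3 below 0.016 m and horizontal distance between any of blank1, blank2, blank3, blank4 and place4 below 0.016 m)), for 0.2 s.
2. gate closed and the wedge driven home, pressing the pad back at least 2 mm (value of joint pad above 0.002 m and value of joint gate below 0.008 m and x of wedge in the frame of cradle between -0.008 and 0.008 m and y of wedge in the frame of cradle between 0.045 and 0.075 m and z of wedge in the frame of cradle below 0.029 m and angle between wedge's own z axis and vertical below 0.1 rad), for 0.2 s.
At the end, for the whole second after the job is handed in: All blanks, then dummies, stand upright as a row of four, each within 10 mm of its place; spare dummies off the cradle; gate within 8 mm of closed; wedge upright and central (8 mm) in the gap, foot within 14 mm of the floor; pad held back 2 mm or more; all at rest (all of step 2 and horizontal distance between any of blank1, blank2, blank3, blank4 and place1 below 0.01 m and horizontal distance between any of blank1, blank2, blank3, blank4 and place2 below 0.01 m and horizontal distance between any of blank1, blank2, blank3, blank4, dummy1, dummy2 and place3 below 0.01 m and horizontal distance between any of blank1, blank2, blank3, blank4, dummy1, dummy2 and place4 below 0.01 m and (horizontal distance between blank1 and place1 below 0.01 m or horizontal distance between blank1 and place2 below 0.01 m or horizontal distance between blank1 and place3 below 0.01 m or horizontal distance between blank1 and place4 below 0.01 m) and (horizontal distance between blank2 and place1 below 0.01 m or horizontal distance between blank2 and place2 below 0.01 m or horizontal distance between blank2 and place3 below 0.01 m or horizontal distance between blank2 and place4 below 0.01 m) and (horizontal distance between blank3 and place1 below 0.01 m or horizontal distance between blank3 and place2 below 0.01 m or horizontal distance between blank3 and place3 below 0.01 m or horizontal distance between blank3 and place4 below 0.01 m) and (horizontal distance between blank4 and place1 below 0.01 m or horizontal distance between blank4 and place2 below 0.01 m or horizontal distance between blank4 and place3 below 0.01 m or horizontal distance between blank4 and place4 below 0.01 m) and angle between each of blank1, blank2, blank3, blank4's own z axis and vertical below 0.1 rad and not (horizontal distance between any of dummy1, dummy2 and place3 below 0.01 m and horizontal distance between any of blank1, blank2, blank3, blank4 and place4 below 0.01 m) and linear speed of each of blank1, blank2, blank3, blank4, wedge below 0.02 m/s and (horizontal distance between dummy1 and place1 below 0.01 m or horizontal distance between dummy1 and place2 below 0.01 m or horizontal distance between dummy1 and place3 below 0.01 m or horizontal distance between dummy1 and place4 below 0.01 m or x of dummy1 in the frame of cradle above 0.075 m or x of dummy1 in the frame of cradle below -0.075 m or y of dummy1 in the frame of cradle above 0.215 m or y of dummy1 in the frame of cradle below -0.21 m) and (horizontal distance between dummy2 and place1 below 0.01 m or horizontal distance between dummy2 and place2 below 0.01 m or horizontal distance between dummy2 and place3 below 0.01 m or horizontal distance between dummy2 and place4 below 0.01 m or x of dummy2 in the frame of cradle above 0.075 m or x of dummy2 in the frame of cradle below -0.075 m or y of dummy2 in the frame of cradle above 0.215 m or y of dummy2 in the frame of cradle below -0.21 m)); the robot touches nothing.
It fails at once if the glass jar is knocked over or shoved more than 40 mm (angle between glue_jar's own z axis and vertical above 0.5 rad or distance of glue_jar from where it was at the start of the episode above 0.04 m).
It fails at once if the varnish tin is knocked over or shoved more than 40 mm (angle between varnish_tin's own z axis and vertical above 0.5 rad or distance of varnish_tin from where it was at the start of the episode above 0.04 m).
It fails at once if the press weight is knocked over or shoved more than 40 mm (angle between press_weight's own z axis and vertical above 0.5 rad or distance of press_weight from where it was at the start of the episode above 0.04 m).
Of blank1, blank2, blank3, blank4 only 2 to 4 are there at a start; the rules pass over those that are not, and their reading is None.
At some moment in a run one of blank1, blank2, blank3, blank4, dummy1, dummy2 may be knocked a few centimetres aside while the robot is not near it.
It also fails if it takes over 192 s, if anything falls off the work surface, if the arm or the gripper's body presses on something with over 40 N, if the wrist force passes 120 N, or if a joint passes its speed limit or range.

## Working session

There is one attempt and no reset: what is moved stays moved. The work goes in short steps, Python scripts to look and compute and a tool call to move; the robot and the scene stay as the last step left them, time stands still between calls to the robot, and variables do not carry over. Pictures are saved under pics/ and viewed, at most 14 in all, crops included, and the job is handed in when it is done.

Besides the shell and the picture viewer there is one more tool, called after ">>>" in YAML: its name, and indented under it one key for each argument. carry_out: Moves the arm, as the interface text tells. Shifts and turns lie within -1 to 1; 1 stands for 400 mm of shift or 30 degrees of turn. Its arguments: {"type":"object","properties":{"delta_pos":{"type":"array","items":{"type":"array","items":{"type":"number","minimum":-1,"maximum":1}}},"turn":{"type":"array","items":{"type":"array","items":{"type":"number","minimum":-1,"maximum":1}}},"claw":{"type":"array","items":{"type":"number"}},"force":{"type":"number"}},"required":["delta_pos","turn","claw"]}

```bash
mkdir -p pics; cat > h.py <<'E'
import numpy as np, cv2
from rig import manip
def cap(n,f=None):
    d=manip.get_image(n)
    if f: cv2.imwrite('pics/'+f,d['image'][:,:,::-1])
    return d
def cloud(d):
    z=d['z_map'].astype(float); v,u=np.mgrid[0:480,0:640]
    P=np.stack([(u-d['cx'])/d['fx']*z,(v-d['cy'])/d['fy']*z,z],-1)
    T=np.linalg.inv(d['world_to_cam']); W=P@T[:3,:3].T+T[:3,3]; W[z==0]=np.nan
    return W
E
python3 - <<'E'
from h import *
for c in('top','scene'):
    d=cap(c,c+'0.png'); W=cloud(d); np.save(c+'0.npy',W)
    print(c,d['fx'],np.linalg.inv(d['world_to_cam'])[:3,3].round(3))
    for q in['cradle','place1','place4','mouth','gap','gate_grip','wedge','wedge_rest','blank1','dummy1','glue_jar','varnish_tin','press_weight']:
        print(q,[(round(r['score'],2),np.round(r['point'],3).tolist()) for r in manip.place_of(c,q)][:6])
s=manip.get_state();print(s)
E
```

```text
top 433.10535117977304 [ 0.431 -0.013  1.282]
cradle [(0.98, [0.612, -0.101, 0.0]), (0.26, [0.47, -0.026, 0.092]), (0.26, [0.486, -0.394, 0.003])]
place1 [(0.92, [0.617, -0.071, 0.014]), (0.91, [0.616, -0.116, 0.014]), (0.75, [0.628, -0.209, 0.014]), (0.7, [0.626, -0.163, 0.016]), (0.58, [0.417, 0.259, -0.001])]
place4 [(0.92, [0.617, -0.071, 0.014]), (0.91, [0.616, -0.116, 0.014]), (0.75, [0.628, -0.209, 0.014]), (0.7, [0.626, -0.163, 0.016]), (0.58, [0.417, 0.259, -0.001])]
mouth [(0.62, [0.602, 0.069, 0.017]), (0.58, [0.616, -0.1, 0.0])]
gap [(0.79, [0.611, -0.038, 0.014])]
gate_grip [(0.72, [0.468, -0.027, 0.092]), (0.36, [0.617, -0.1, 0.001])]
wedge [(0.74, [0.385, 0.11, 0.007]), (0.56, [0.6, 0.065, 0.016])]
wedge_rest [(0.66, [0.383, 0.112, 0.0])]
blank1 [(0.94, [0.406, -0.153, -0.001]), (0.8, [0.532, 0.268, 0.0]), (0.67, [0.418, 0.257, -0.001]), (0.25, [0.628, -0.212, 0.013])]
dummy1 [(0.7, [0.566, 0.405, -0.003]), (0.58, [0.365, -0.282, 0.002])]
glue_jar [(0.8, [0.737, 0.195, -0.001]), (0.43, [0.41, -0.15, -0.002]), (0.34, [0.384, 0.113, 0.0])]
varnish_tin [(0.61, [0.27, -0.3
[... 993 characters left out ...]
: 1.4, 'qpos': array([ 1.12998108e+00,  2.75873595e-01,  1.50491061e+00,  3.23486963e-05,
        1.36072054e+00, -1.20985899e-01]), 'qd': array([-1.08506649e-03,  1.20952605e-03, -3.17359766e-04, -1.39170648e-03,
        1.81783577e-05,  1.94731752e-04]), 'effort': array([-5.13168434e-04, -4.16656172e+01, -2.46096039e+01, -1.99465899e-04,
        2.47416374e-04, -9.89504798e-07]), 'position': array([0.18077714, 0.54586295, 0.23133885]), 'ee_rot': array([-3.01384024e-06,  1.59237299e-01,  9.87240336e-01,  4.66169125e-05]), 'contact_force': array([-0.0908172 ,  0.25100068, -0.302364  ]), 'moment': array([0.00064091, 0.0356753 , 0.07384544]), 'gripper_force': 0.0, 'width': 0.08534092210969568}
```

View pics/top0.png

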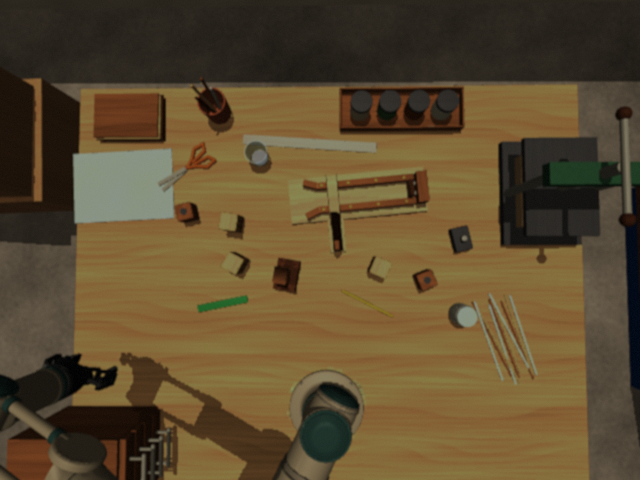

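View pics/scene0.png

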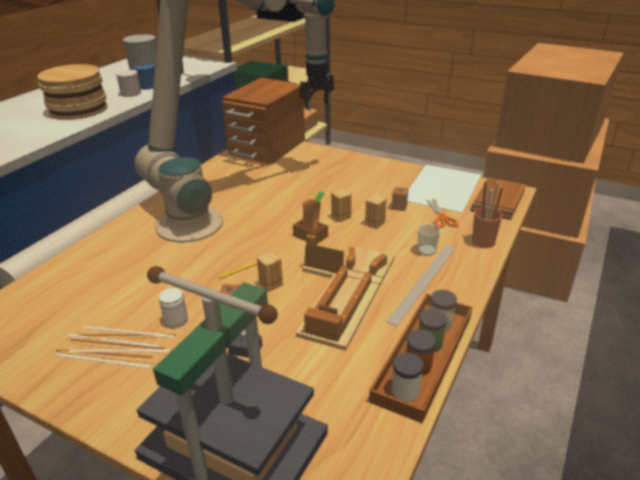

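```bash
cat >> h.py <<'E'
def rect(W,xy,zlo,zhi,r=0.05):
    m=(np.abs(W[...,0]-xy[0])<r)&(np.abs(W[...,1]-xy[1])<r)&(W[...,2]>zlo)&(W[...,2]<zhi)
    p=W[m]; 
    if len(p)<20: return None
    (c,s,a)=cv2.minAreaRect((p[:,:2]*1000).astype(np.float32))
    return np.round(c,1),np.round(s,1),round(a,1),round(float(np.median(p[:,2])),4),len(p)
E
python3 - <<'E'
from h import *
W=np.load('top0.npy')
for n,xy,h in[('b',(.408,-.15),.09),('b',(.532,.27),.09),('b',(.418,.257),.09),('d',(.566,.403),.065),('d',(.365,-.282),.065),('wedge',(.385,.112),.115),('rest',(.385,.112),.04),('grip',(.469,-.027),.109)]:
    print(n,rect(W,xy,h-.01,h+.01))
# cradle rail tops
m=(abs(W[...,2]-.045)<.005)&(abs(W[...,0]-.62)<.07)&(abs(W[...,1]+.1)<.2)
p=W[m]
for lo,hi in((.5,.615),(.62,.7)):
    q=p[(p[:,0]>lo)&(p[:,0]<hi)&(p[:,1]>-.22)&(p[:,1]<.0)]
    print(len(q),np.polyfit(q[:,1],q[:,0],1) if len(q)>9 else '',q.mean(0) if len(q) else '')
print(cv2.minAreaRect((p[:,:2]*1000).astype(np.float32)))
m=(abs(W[...,2]-.075)<.005)&(abs(W[...,0]-.62)<.1)&(abs(W[...,1]+.27)<.08)
print('head',cv2.minAreaRect((W[m][:,:2]*1000).astype(np.float32)))
m=(abs(W[...,2]-.015)<.005)&(abs(W[...,0]-.6)<.075)&(W[...,1]>.0)&(W[...,1]<.16)
q=W[m];print('apron',q[q[:,1].argmax()],q[q[:,0].argmin()],cv2.minAreaRect((q[:,:2]*1000).astype(np.float32)))
E
```

```text
b (array([ 403.8, -150.6]), array([48.5, 48. ]), 66.1, 0.0913, 316)
b (array([530.8, 270.1]), array([49.1, 48. ]), 82.2, 0.0902, 313)
b (array([416.3, 257.2]), array([48.4, 48.8]), 61.2, 0.0903, 320)
d (array([561.9, 402.8]), array([48.7, 48.7]), 12.4, 0.0645, 293)
d (array([ 368.2, -282.2]), array([48.2, 47.4]), 23.5, 0.0657, 301)
wedge (array([383.6, 123.3]), array([35.9, 43.9]), 80.7, 0.1151, 222)
rest (array([381.3, 112.6]), array([64. , 90.4]), 80.0, 0.0404, 455)
grip (array([465.1, -31.1]), array([21.8, 13.7]), 0.1, 0.1089, 47)
412 [-0.09523489  0.57022357] [ 0.58202268 -0.12389478  0.04555906]
411 [-0.09456606  0.63957505] [ 0.6515067  -0.12617261  0.04548772]
((618.2869873046875, -109.61688232421875), (106.09000396728516, 346.6760559082031), 5.734663963317871)
head ((630.1829833984375, -260.882568359375), (87.10869598388672, 50.36836242675781), 5.861667156219482)
apron [0.66031486 0.11061793 0.01196068] [0.53213217 0.08011578 0.01931817] ((600.3609619140625, 51.30854797363281), (131.12672424316406, 111.5094223022461), 4.861725807189941)
```

The top view shows three blanks (229,222), (234,263), (379,268), dummies (186,212), (425,280), the wedge in its block (285,275), and the cradle at about (360,195) with its gate open toward the robot. The scene view agrees. So the row is three blanks plus one dummy, with one dummy spare.

```bash
cat >> h.py <<'E'
YAW=0.0946; O=np.array([.6144,-.098]); CY=np.rad2deg(YAW)
def cr(x,y): c,s=np.cos(YAW),np.sin(YAW); return O+np.array([c*x-s*y,s*x+c*y])
def incr(xy): c,s=np.cos(YAW),np.sin(YAW); d=np.array(xy)-O; return np.array([c*d[0]+s*d[1],-s*d[0]+c*d[1]])
from scipy.spatial.transform import Rotation as Ro
def moves(*T):
    """targets (x,y,z,closing angle deg) -> delta rows from the present pose"""
    s=manip.get_state(); q=s['ee_rot']; R=Ro.from_quat([q[1],q[2],q[3],q[0]]); M=R.as_matrix()
    a=np.rad2deg(np.arctan2(M[1,1],M[0,1]))
    print('t',round(s['clock'],2),'pos',s['position'].round(4),'ang',round(a,1),'w',round(s['width'],4),'F',s['contact_force'].round(1))
    for x,y,z,A in T:
        d=M.T@(np.array([x,y,z])-s['position'])/.4
        t=np.deg2rad(A); Y=np.array([np.cos(t),np.sin(t),0]);Z=np.array([0,0,-1.]);G=np.stack([np.cross(Y,Z),Y,Z],1)
        rv=np.rad2deg((R.inv()*Ro.from_matrix(G)).as_rotvec())/30
        print(d.round(4).tolist(),rv.round(4).tolist())
E
python3 - <<'E'
from h import *
moves((.4163,.2572,.15,61.2),(.4163,.2572,.042,61.2))
print(cr(0,.165),cr(0,.175),cr(0,-.116))
E
```

```text
t 1.4 pos [0.1808 0.5459 0.2313] ang 71.7 w 0.0853 F [-0.1  0.3 -0.3]
[-0.7858, -0.5, 0.2033] [0.0002, -0.0001, 0.3492]
[-0.7859, -0.5, 0.4733] [0.0002, -0.0001, 0.3492]
[0.59881427 0.06626224] [0.59786968 0.07621753] [ 0.62535724 -0.21348134]
```

>>> carry_out:
  delta_pos:
    - [-0.786, -0.5, 0.2]
    - [-0.786, -0.5, 0.2]
    - [-0.786, -0.5, 0.2]
    - [-0.786, -0.5, 0.2]
    - [-0.786, -0.5, 0.2]
    - [-0.786, -0.5, 0.2]
    - [-0.786, -0.5, 0.2]
    - [-0.786, -0.5, 0.2]
    - [-0.786, -0.5, 0.2]
    - [-0.786, -0.5, 0.473]
    - [-0.786, -0.5, 0.473]
    - [-0.786, -0.5, 0.473]
  turn:
    - [0, 0, 0.349]
    - [0, 0, 0.349]
    - [0, 0, 0.349]
    - [0, 0, 0.349]
    - [0, 0, 0.349]
    - [0, 0, 0.349]
    - [0, 0, 0.349]
    - [0, 0, 0.349]
    - [0, 0, 0.349]
    - [0, 0, 0.349]
    - [0, 0, 0.349]
    - [0, 0, 0.349]
  claw: [-1, -1, -1, -1, -1, -1, -1, -1, -1, -1, -1, -1]
  force: 40

```text
clock: 2.6
position: [0.4121, 0.256, 0.0383]
ee_rot: [-0.004, 0.249, 0.969, -0.003]
contact_force: [-1.3, -1.5, 0.2]
width: 0.0854
gripper_force: 0.0
```

>>> carry_out:
  delta_pos:
    - [0, 0, 0]
    - [0, 0, 0]
    - [0, 0, 0]
    - [0, 0, 0]
    - [0, 0, 0]
    - [0, 0, 0]
    - [0, 0, -0.3]
    - [0, 0, -0.3]
    - [0, 0, -0.3]
    - [0, 0, -0.3]
  turn:
    - [0, 0, 0]
    - [0, 0, 0]
    - [0, 0, 0]
    - [0, 0, 0]
    - [0, 0, 0]
    - [0, 0, 0]
    - [0, 0, 0]
    - [0, 0, 0]
    - [0, 0, 0]
    - [0, 0, 0]
  claw: [1, 1, 1, 1, 1, 1, 1, 1, 1, 1]
  force: 40

```text
clock: 3.6
position: [0.4188, 0.2582, 0.1664]
ee_rot: [0.004, 0.249, 0.969, 0.003]
contact_force: [-0.1, 0.7, -2.0]
width: 0.0477
gripper_force: 42.3
```

```bash
python3 - <<'E'
from h import *
x,y=cr(0,.172)
moves((x,y,.162,31.5),(x,y,.162,CY))
E
```

```text
t 3.6 pos [0.4188 0.2582 0.1664] ang 61.2 w 0.0477 F [-0.1  0.7 -2. ]
[-0.6157, -0.1895, 0.0133] [0.0172, 0.0073, 0.9905]
[-0.6157, -0.1895, 0.0133] [0.0189, 0.0034, 1.8598]
```

```bash
cat >> h.py <<'E'
def fr(A):
    t=np.deg2rad(A); Y=np.array([np.cos(t),np.sin(t),0]);Z=np.array([0,0,-1.]); return np.stack([np.cross(Y,Z),Y,Z],1)
def mv(c,*T):
    "rows from commanded pose c to targets"
    for t in T: print('->',np.round(t,4).tolist(),(fr(c[3]).T@(np.array(t[:3])-c[:3])/.4).round(4).tolist(),'turn z',round((c[3]-t[3])/30,4))
E
python3 - <<'E'
from h import *
x,y=cr(0,.172)
mv((.4163,.2572,.162,61.2),(x,y,.162,33))
mv((x,y,.162,33),(x,y,.162,CY),(x,y,.058,CY))
for Y in(-.10,-.112,-.118):
    a,b=cr(0,Y); mv((x,y,.058,CY),(a,b,.058,CY))
E
```

```text
-> [0.5982, 0.0732, 0.162, 33.0] [-0.62, -0.184, 0.0] turn z 0.94
-> [0.5982, 0.0732, 0.162, 5.4202] [0.0, 0.0, 0.0] turn z 0.9193
-> [0.5982, 0.0732, 0.058, 5.4202] [0.0, 0.0, 0.26] turn z 0.9193
-> [0.6238, -0.1976, 0.058, 5.4202] [-0.68, 0.0, 0.0] turn z 0.0
-> [0.625, -0.2095, 0.058, 5.4202] [-0.71, 0.0, 0.0] turn z 0.0
-> [0.6255, -0.2155, 0.058, 5.4202] [-0.725, 0.0, 0.0] turn z 0.0
```

>>> carry_out:
  delta_pos:
    - [-0.62, -0.184, 0]
    - [-0.62, -0.184, 0]
    - [-0.62, -0.184, 0]
    - [-0.62, -0.184, 0]
    - [-0.62, -0.184, 0]
    - [-0.62, -0.184, 0]
    - [-0.62, -0.184, 0]
  turn:
    - [0, 0, 0.94]
    - [0, 0, 0.94]
    - [0, 0, 0.94]
    - [0, 0, 0.94]
    - [0, 0, 0.94]
    - [0, 0, 0.94]
    - [0, 0, 0.94]
  claw: [1, 1, 1, 1, 1, 1, 1]

```text
clock: 4.3
position: [0.5983, 0.0716, 0.1601]
ee_rot: [-0.001, 0.478, 0.878, -0.001]
contact_force: [-0.3, 1.1, -1.6]
width: 0.0475
gripper_force: 42.1
```

>>> carry_out:
  delta_pos:
    - [0, 0, 0]
    - [0, 0, 0]
    - [0, 0, 0]
    - [0, 0, 0.1]
    - [0, 0, 0.24]
    - [0, 0, 0.24]
    - [0, 0, 0.255]
    - [0, 0, 0.255]
    - [0, 0, 0.255]
  turn:
    - [0, 0, 0.919]
    - [0, 0, 0.919]
    - [0, 0, 0.919]
    - [0, 0, 0.919]
    - [0, 0, 0.919]
    - [0, 0, 0.919]
    - [0, 0, 0.919]
    - [0, 0, 0.919]
    - [0, 0, 0.919]
  claw: [1, 1, 1, 1, 1, 1, 1, 1, 1]

```text
clock: 5.2
position: [0.5998, 0.0736, 0.0621]
ee_rot: [0.002, 0.673, 0.74, 0.001]
contact_force: [-0.3, -0.1, -1.6]
width: 0.0477
gripper_force: 42.3
```

```bash
python3 - <<'E'
from h import *
s=manip.get_state();print(s['position'].round(4),s['contact_force'].round(2),s['moment'].round(2),incr(s['position'][:2]))
d=cap('scene','s1.png');W=cloud(d)
d=cap('top');W=cloud(d)
print(rect(W,(.531,.270),.08,.1),rect(W,(.404,-.15),.08,.1),rect(W,(.562,.403),.055,.075),rect(W,(.368,-.282),.055,.075))
E
```

```text
[0.5998 0.0736 0.0621] [-0.31 -0.14 -1.61] [-0.03 -0.03 -0.01] [0.00166983 0.17223274]
(array([530.9, 269.9]), array([49.5, 48.3]), 82.1, 0.0904, 315) (array([ 404. , -150.3]), array([48.3, 48.3]), 66.4, 0.0916, 315) (array([562.2, 402.8]), array([48.6, 49.2]), 13.2, 0.0646, 295) (array([ 368.7, -282.5]), array([48.9, 48.5]), 24.0, 0.0658, 306)
```

View pics/s1.png

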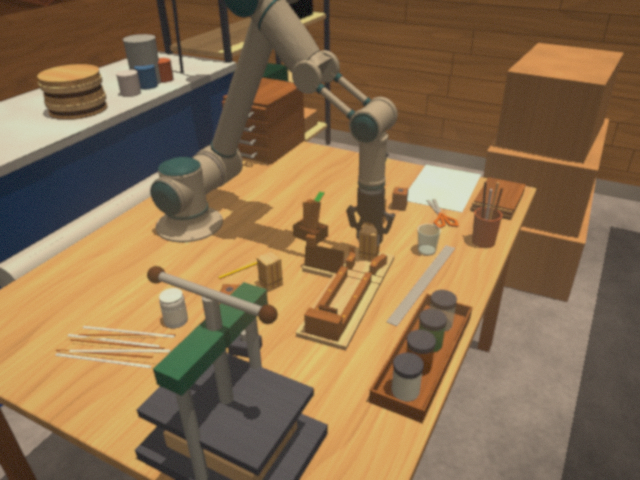

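The scene view shows the blank held upright at (370,240) over the mouth; nothing else has moved.

>>> carry_out:
  delta_pos:
    - [-0.05, 0, 0.003]
    - [-0.1, 0, 0.003]
    - [-0.15, 0, 0.003]
    - [-0.2, 0, 0.003]
    - [-0.25, 0, 0.003]
    - [-0.3, 0, 0.003]
    - [-0.35, 0, 0.003]
    - [-0.35, 0, 0.003]
  turn:
    - [0, 0, 0]
    - [0, 0, 0]
    - [0, 0, 0]
    - [0, 0, 0]
    - [0, 0, 0]
    - [0, 0, 0]
    - [0, 0, 0]
    - [0, 0, 0]
  claw: [1, 1, 1, 1, 1, 1, 1, 1]

```text
clock: 6.1
position: [0.613, -0.0688, 0.0602]
ee_rot: [0.002, 0.674, 0.739, 0.001]
contact_force: [-0.7, 0.8, -1.1]
width: 0.0479
gripper_force: 42.3
```

```bash
cat >>h.py <<'E'
def st():
    s=manip.get_state(); print('t',round(s['clock'],2),s['position'].round(4),'F',s['contact_force'].round(2),'M',s['moment'].round(2),'w',round(s['width'],4),'cradle',incr(s['position'][:2]).round(4))
E
python3 -c "
from h import *
st()"
```

```text
t 6.1 [ 0.613  -0.0688  0.0602] F [-0.73  0.82 -1.06] M [ 0.03 -0.01 -0.01] w 0.0479 cradle [0.0014 0.0292]
```

>>> carry_out:
  delta_pos:
    - [-0.07, 0, 0]
    - [-0.14, 0, 0]
    - [-0.21, 0, 0]
    - [-0.27, 0, 0]
    - [-0.31, 0, 0]
    - [-0.33, 0, 0]
    - [-0.345, 0, 0]
    - [-0.355, 0, 0]
    - [-0.365, 0, 0]
    - [-0.365, 0, 0]
  turn:
    - [0, 0, 0]
    - [0, 0, 0]
    - [0, 0, 0]
    - [0, 0, 0]
    - [0, 0, 0]
    - [0, 0, 0]
    - [0, 0, 0]
    - [0, 0, 0]
    - [0, 0, 0]
    - [0, 0, 0]
  claw: [1, 1, 1, 1, 1, 1, 1, 1, 1, 1]

```text
clock: 7.1
position: [0.6263, -0.2107, 0.0595]
ee_rot: [0.001, 0.673, 0.74, 0.001]
contact_force: [3.1, 3.3, 3.7]
width: 0.0474
gripper_force: 42.3
```

```bash
python3 -c "
from h import *
st()"
```

```text
t 7.1 [ 0.6263 -0.2107  0.0595] F [3.09 3.32 3.67] M [ 0.58 -0.51 -0.15] w 0.0474 cradle [ 0.0012 -0.1133]
```

```bash
python3 - <<'E'
from h import *
a=(*cr(0,-.114),.0588,CY); b=(*cr(0,.126),.1788,-7.9)
mv(a,b); mv(b,(.5309,.2699,.15,-7.9),(.5309,.2699,.042,-7.9))
E
```

```text
-> [0.6025, 0.0274, 0.1788, -7.9] [0.6, -0.0, -0.3] turn z 0.444
-> [0.5309, 0.2699, 0.15, -7.9] [0.5758, -0.2606, 0.072] turn z 0.0
-> [0.5309, 0.2699, 0.042, -7.9] [0.5758, -0.2606, 0.342] turn z 0.0
```

>>> carry_out:
  delta_pos:
    - [0, 0, 0]
    - [0, 0, 0]
    - [0, 0, 0]
    - [0, 0, -0.1]
    - [0, 0, -0.3]
    - [0, 0, -0.3]
    - [0.1, 0, -0.3]
    - [0.6, 0, -0.3]
    - [0.6, 0, -0.3]
    - [0.6, 0, -0.3]
    - [0.6, 0, -0.3]
    - [0.6, 0, -0.3]
  turn:
    - [0, 0, 0]
    - [0, 0, 0]
    - [0, 0, 0]
    - [0, 0, 0]
    - [0, 0, 0]
    - [0, 0, 0]
    - [0, 0, 0]
    - [0, 0, 0.443]
    - [0, 0, 0.443]
    - [0, 0, 0.443]
    - [0, 0, 0.443]
    - [0, 0, 0.443]
  claw: [-1, -1, -1, -1, -1, -1, -1, -1, -1, -1, -1, -1]

```text
clock: 8.3
position: [0.6008, 0.0333, 0.1788]
ee_rot: [-0.002, 0.752, 0.659, 0.0]
contact_force: [0.4, -0.4, -0.5]
width: 0.0857
gripper_force: 0.0
```

>>> carry_out:
  delta_pos:
    - [0.576, -0.26, 0.05]
    - [0.576, -0.26, 0.05]
    - [0.576, -0.26, 0.05]
    - [0.576, -0.26, 0.05]
    - [0.576, -0.26, 0.05]
    - [0.576, -0.26, 0.05]
    - [0.576, -0.26, 0.05]
    - [0.576, -0.26, 0.2]
    - [0.576, -0.26, 0.3]
    - [0.576, -0.26, 0.342]
    - [0.576, -0.26, 0.342]
  turn:
    - [0, 0, 0]
    - [0, 0, 0]
    - [0, 0, 0]
    - [0, 0, 0]
    - [0, 0, 0]
    - [0, 0, 0]
    - [0, 0, 0]
    - [0, 0, 0]
    - [0, 0, 0]
    - [0, 0, 0]
    - [0, 0, 0]
  claw: [-1, -1, -1, -1, -1, -1, -1, -1, -1, -1, -1]

```text
clock: 9.4
position: [0.5295, 0.2667, 0.0389]
ee_rot: [-0.001, 0.755, 0.656, -0.004]
contact_force: [-0.4, 0.2, 0.1]
width: 0.0852
gripper_force: 0.0
```

```bash
python3 - <<'E'
from h import *
st()
W=cloud(cap('top','t2.png'))
print('placed',rect(W,cr(0,-.116),.095,.115),incr(rect(W,cr(0,-.116),.095,.115)[0]/1000))
print(rect(W,(.404,-.15),.08,.1),rect(W,(.562,.403),.055,.075),rect(W,(.368,-.282),.055,.075))
a,b=cr(0,.172)
mv((.5309,.2699,.162,-7.9),(a,b,.162,CY))
E
```

```text
t 9.4 [0.5295 0.2667 0.0389] F [-0.43  0.23  0.11] M [-0.01  0.01  0.01] w 0.0852 cradle [-0.0501  0.371 ]
placed (array([ 624.5, -211.7]), array([49.1, 49.2]), 5.9, 0.106, 330) [-0.00068514 -0.11414566]
(array([ 404. , -150.2]), array([47.7, 48.1]), 66.0, 0.0911, 317) None (array([ 368.7, -282.1]), array([48. , 48.2]), 23.3, 0.0659, 305)
-> [0.5982, 0.0732, 0.162, 5.4202] [-0.4639, 0.2341, 0.0] turn z -0.444
```

>>> carry_out:
  delta_pos:
    - [0, 0, 0]
    - [0, 0, 0]
    - [0, 0, 0]
    - [0, 0, 0]
    - [0, 0, 0]
    - [0, 0, 0]
    - [0, 0, -0.3]
    - [0, 0, -0.3]
    - [0, 0, -0.3]
    - [0, 0, -0.3]
  turn:
    - [0, 0, 0]
    - [0, 0, 0]
    - [0, 0, 0]
    - [0, 0, 0]
    - [0, 0, 0]
    - [0, 0, 0]
    - [0, 0, 0]
    - [0, 0, 0]
    - [0, 0, 0]
    - [0, 0, 0]
  claw: [1, 1, 1, 1, 1, 1, 1, 1, 1, 1]
  force: 40

```text
clock: 10.45
position: [0.5332, 0.271, 0.1664]
ee_rot: [0.001, 0.754, 0.657, 0.004]
contact_force: [-0.2, 1.0, -1.1]
width: 0.0478
gripper_force: 43.0
```

>>> carry_out:
  delta_pos:
    - [-0.464, 0.234, 0]
    - [-0.464, 0.234, 0]
    - [-0.464, 0.234, 0]
    - [-0.464, 0.234, 0]
    - [-0.464, 0.234, 0]
    - [-0.464, 0.234, 0]
    - [-0.464, 0.234, 0.1]
    - [-0.464, 0.234, 0.2]
    - [-0.464, 0.234, 0.258]
    - [-0.464, 0.234, 0.258]
    - [-0.464, 0.234, 0.258]
  turn:
    - [0, 0, -0.444]
    - [0, 0, -0.444]
    - [0, 0, -0.444]
    - [0, 0, -0.444]
    - [0, 0, -0.444]
    - [0, 0, -0.444]
    - [0, 0, -0.444]
    - [0, 0, -0.444]
    - [0, 0, -0.444]
    - [0, 0, -0.444]
    - [0, 0, -0.444]
  claw: [1, 1, 1, 1, 1, 1, 1, 1, 1, 1, 1]

```text
clock: 11.55
position: [0.5969, 0.0753, 0.0578]
ee_rot: [-0.001, 0.672, 0.741, -0.001]
contact_force: [-0.8, 0.5, -0.6]
width: 0.0474
gripper_force: 42.7
```

```bash
python3 - <<'E'
from h import *
st()
W=cloud(cap('top','t3.png'))
print(rect(W,(.562,.403),.055,.075))
E
```

```text
t 11.55 [0.5969 0.0753 0.0578] F [-0.78  0.45 -0.64] M [ 0.   -0.01 -0.02] w 0.0474 cradle [-0.0011  0.1742]
(array([561.9, 403. ]), array([47.8, 48.8]), 11.9, 0.0648, 292)
```

>>> carry_out:
  delta_pos:
    - [-0.05, 0, 0]
    - [-0.1, 0, 0]
    - [-0.15, 0, 0]
    - [-0.2, 0, 0]
    - [-0.26, 0, 0]
    - [-0.32, 0, 0]
    - [-0.39, 0, 0]
    - [-0.46, 0, 0]
    - [-0.53, 0, 0]
    - [-0.58, 0, 0]
    - [-0.6, 0, 0]
    - [-0.605, 0, 0]
  turn:
    - [0, 0, 0]
    - [0, 0, 0]
    - [0, 0, 0]
    - [0, 0, 0]
    - [0, 0, 0]
    - [0, 0, 0]
    - [0, 0, 0]
    - [0, 0, 0]
    - [0, 0, 0]
    - [0, 0, 0]
    - [0, 0, 0]
    - [0, 0, 0]
  claw: [1, 1, 1, 1, 1, 1, 1, 1, 1, 1, 1, 1]

```text
clock: 12.8
position: [0.6224, -0.1673, 0.059]
ee_rot: [0.0, 0.673, 0.74, 0.001]
contact_force: [3.3, 3.7, -0.3]
width: 0.0478
gripper_force: 43.2
```

```bash
python3 - <<'E'
from h import *
st()
c=(*cr(0,.172-.242),.0588,CY)
mv((c[0],c[1],.1788,CY),(.404,-.1503,.1788,-23.8),(.404,-.1503,.042,-23.8))
E
```

```text
t 12.8 [ 0.6224 -0.1673  0.059 ] F [ 3.33  3.66 -0.29] M [ 0.42 -0.6   0.05] w 0.0478 cradle [ 0.0014 -0.0698]
-> [0.404, -0.1503, 0.1788, -23.8] [0.0945, -0.536, 0.0] turn z 0.974
-> [0.404, -0.1503, 0.042, -23.8] [0.0945, -0.536, 0.342] turn z 0.974
```

>>> carry_out:
  delta_pos:
    - [0, 0, 0]
    - [0, 0, 0]
    - [0, 0, 0]
    - [0, 0, -0.1]
    - [0, 0, -0.3]
    - [0, 0, -0.3]
    - [0.02, -0.1, -0.3]
    - [0.0945, -0.536, -0.3]
    - [0.0945, -0.536, -0.3]
    - [0.0945, -0.536, -0.3]
    - [0.0945, -0.536, -0.3]
    - [0.0945, -0.536, -0.3]
  turn:
    - [0, 0, 0]
    - [0, 0, 0]
    - [0, 0, 0]
    - [0, 0, 0]
    - [0, 0, 0]
    - [0, 0, 0]
    - [0, 0, 0.1]
    - [0, 0, 0.974]
    - [0, 0, 0.974]
    - [0, 0, 0.974]
    - [0, 0, 0.974]
    - [0, 0, 0.974]
  claw: [-1, -1, -1, -1, -1, -1, -1, -1, -1, -1, -1, -1]

```text
clock: 14.0
position: [0.3998, -0.1487, 0.1788]
ee_rot: [-0.001, 0.838, 0.546, -0.001]
contact_force: [0.7, -1.0, -0.7]
width: 0.0854
gripper_force: 0.0
```

>>> carry_out:
  delta_pos:
    - [0, 0, 0]
    - [0, 0, 0.1]
    - [0, 0, 0.22]
    - [0, 0, 0.34]
    - [0, 0, 0.342]
    - [0, 0, 0.342]
  turn:
    - [0, 0, 0]
    - [0, 0, 0]
    - [0, 0, 0]
    - [0, 0, 0]
    - [0, 0, 0]
    - [0, 0, 0]
  claw: [-1, -1, -1, -1, -1, -1]

```text
clock: 14.6
position: [0.4054, -0.1505, 0.0419]
ee_rot: [-0.001, 0.837, 0.547, -0.0]
contact_force: [0.0, -0.8, 0.3]
width: 0.0853
gripper_force: 0.0
```

```bash
python3 - <<'E'
from h import *
st()
W=cloud(cap('top','t4.png'))
for y in(-.116,-.068):
  r=rect(W,cr(0,y),.095,.115,.03); print('placed',r,incr(r[0]/1000))
a,b=cr(0,.172)
mv((.404,-.1503,.162,-23.8),(a,b,.162,CY))
E
```

```text
t 14.6 [ 0.4054 -0.1505  0.0419] F [ 0.04 -0.76  0.25] M [-0.07  0.01  0.01] w 0.0853 cradle [-0.213  -0.0326]
placed (array([ 623.8, -208.8]), array([49.8, 54.1]), 4.0, 0.106, 342) [-0.00110808 -0.1111925 ]
placed (array([ 619.6, -167.2]), array([48.2, 56.7]), 5.8, 0.1059, 376) [-0.00135981 -0.06938178]
-> [0.5982, 0.0732, 0.162, 5.4202] [0.7072, 0.2186, 0.0] turn z -0.974
```

>>> carry_out:
  delta_pos:
    - [0, 0, 0]
    - [0, 0, 0]
    - [0, 0, 0]
    - [0, 0, 0]
    - [0, 0, 0]
    - [0, 0, 0]
    - [0, 0, -0.4]
    - [0, 0, -0.4]
    - [0, 0, -0.4]
    - [0, 0, -0.4]
    - [0, 0, -0.4]
  turn:
    - [0, 0, 0]
    - [0, 0, 0]
    - [0, 0, 0]
    - [0, 0, 0]
    - [0, 0, 0]
    - [0, 0, 0]
    - [0, 0, 0]
    - [0, 0, 0]
    - [0, 0, 0]
    - [0, 0, 0]
    - [0, 0, 0]
  claw: [1, 1, 1, 1, 1, 1, 1, 1, 1, 1, 1]
  force: 40

```text
clock: 15.75
position: [0.4054, -0.151, 0.2043]
ee_rot: [0.002, 0.837, 0.546, 0.001]
contact_force: [-0.1, -0.4, -2.1]
width: 0.0474
gripper_force: 42.7
```

>>> carry_out:
  delta_pos:
    - [0.707, 0.219, 0]
    - [0.707, 0.219, 0]
    - [0.707, 0.219, 0]
    - [0.707, 0.219, 0]
    - [0.707, 0.219, 0]
    - [0.707, 0.219, 0]
    - [0.707, 0.219, 0]
    - [0.707, 0.219, 0.1]
    - [0.707, 0.219, 0.2]
    - [0.707, 0.219, 0.3]
    - [0.707, 0.219, 0.358]
    - [0.707, 0.219, 0.358]
  turn:
    - [0, 0, -0.974]
    - [0, 0, -0.974]
    - [0, 0, -0.974]
    - [0, 0, -0.974]
    - [0, 0, -0.974]
    - [0, 0, -0.974]
    - [0, 0, -0.974]
    - [0, 0, -0.974]
    - [0, 0, -0.974]
    - [0, 0, -0.974]
    - [0, 0, -0.974]
    - [0, 0, -0.974]
  claw: [1, 1, 1, 1, 1, 1, 1, 1, 1, 1, 1, 1]

```text
clock: 16.95
position: [0.5949, 0.0725, 0.0556]
ee_rot: [-0.003, 0.673, 0.74, -0.003]
contact_force: [0.5, 0.7, -1.2]
width: 0.048
gripper_force: 43.2
```

```bash
python3 - <<'E'
from h import *
st()
W=cloud(cap('top','t5.png'))
for y in(-.114,-.066):
  r=rect(W,cr(0,y),.095,.115,.024); print('placed',r,incr(r[0]/1000))
E
```

```text
t 16.95 [0.5949 0.0725 0.0556] F [ 0.49  0.7  -1.22] M [-0.02  0.02  0.  ] w 0.048 cradle [-0.0033  0.1716]
placed (array([ 624.8, -211.4]), array([47.3, 47.4]), 0.3, 0.1062, 308) [-0.00035815 -0.11387533]
placed (array([ 620. , -163.7]), array([47.9, 46.7]), 90.0, 0.1058, 293) [-0.00063099 -0.06593521]
```

View pics/t5.png

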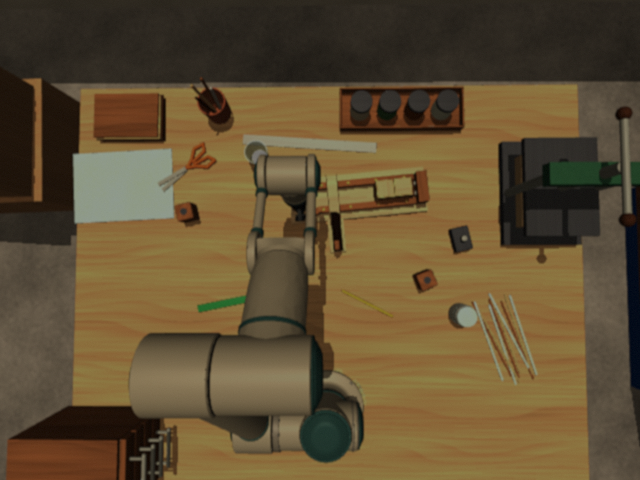

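The top view shows two blanks tight against the pad at (395,188), both dummies undisturbed, and the third blank under the gripper at the mouth.

>>> carry_out:
  delta_pos:
    - [0, 0, 0]
    - [-0.05, 0, 0]
    - [-0.1, 0, 0]
    - [-0.15, 0, 0]
    - [-0.2, 0, 0]
    - [-0.26, 0, 0]
    - [-0.32, 0, 0]
    - [-0.38, 0, 0]
    - [-0.43, 0, 0]
    - [-0.46, 0, 0]
    - [-0.48, 0, 0]
    - [-0.487, 0, 0]
  turn:
    - [0, 0, 0]
    - [0, 0, 0]
    - [0, 0, 0]
    - [0, 0, 0]
    - [0, 0, 0]
    - [0, 0, 0]
    - [0, 0, 0]
    - [0, 0, 0]
    - [0, 0, 0]
    - [0, 0, 0]
    - [0, 0, 0]
    - [0, 0, 0]
  claw: [1, 1, 1, 1, 1, 1, 1, 1, 1, 1, 1, 1]

```text
clock: 18.2
position: [0.6179, -0.12, 0.0589]
ee_rot: [-0.0, 0.673, 0.74, 0.002]
contact_force: [3.1, 6.5, 1.1]
width: 0.0477
gripper_force: 43.3
```

```bash
python3 - <<'E'
from h import *
st()
c=(*cr(0,.172-.1948),.0588,CY)
# dummy far: (.562,.403) angle 12.4 ; dummy near (.3687,-.2823) ang 23.6 
mv((c[0],c[1],.1788,CY),(.562,.32,.1788,12.5))
mv((.562,.32,.1788,12.5),(.562,.403,.15,12.5),(.562,.403,.028,12.5))
mv((c[0],c[1],.1788,CY),(.3687,-.2823,.1788,23.6),(.3687,-.2823,.028,23.6))
E
```

```text
t 18.2 [ 0.6179 -0.12    0.0589] F [3.12 6.46 1.11] M [ 1.05 -0.75  0.04] w 0.0477 cradle [ 0.0014 -0.0222]
-> [0.562, 0.32, 0.1788, 12.5] [1.1097, -0.0317, 0.0] turn z -0.236
-> [0.562, 0.403, 0.15, 12.5] [0.2026, 0.0449, 0.072] turn z 0.0
-> [0.562, 0.403, 0.028, 12.5] [0.2026, 0.0449, 0.377] turn z 0.0
-> [0.3687, -0.2823, 0.1788, 23.6] [-0.3437, -0.655, 0.0] turn z -0.606
-> [0.3687, -0.2823, 0.028, 23.6] [-0.3437, -0.655, 0.377] turn z -0.606
```

>>> carry_out:
  delta_pos:
    - [0, 0, 0]
    - [0, 0, 0]
    - [0, 0, 0]
    - [0, 0, -0.1]
    - [0, 0, -0.3]
    - [0, 0, -0.3]
    - [-0.05, -0.1, -0.3]
    - [-0.344, -0.655, -0.3]
    - [-0.344, -0.655, -0.3]
    - [-0.344, -0.655, -0.3]
    - [-0.344, -0.655, -0.3]
    - [-0.344, -0.655, -0.3]
  turn:
    - [0, 0, 0]
    - [0, 0, 0]
    - [0, 0, 0]
    - [0, 0, 0]
    - [0, 0, 0]
    - [0, 0, 0]
    - [0, 0, -0.1]
    - [0, 0, -0.606]
    - [0, 0, -0.606]
    - [0, 0, -0.606]
    - [0, 0, -0.606]
    - [0, 0, -0.606]
  claw: [-1, -1, -1, -1, -1, -1, -1, -1, -1, -1, -1, -1]

```text
clock: 19.4
position: [0.3686, -0.2821, 0.1789]
ee_rot: [-0.0, 0.547, 0.837, -0.0]
contact_force: [-0.1, -0.4, 0.2]
width: 0.0851
gripper_force: 0.0
```

>>> carry_out:
  delta_pos:
    - [0, 0, 0]
    - [0, 0, 0]
    - [0, 0, 0.1]
    - [0, 0, 0.22]
    - [0, 0, 0.34]
    - [0, 0, 0.372]
    - [0, 0, 0.372]
  turn:
    - [0, 0, 0]
    - [0, 0, 0]
    - [0, 0, 0]
    - [0, 0, 0]
    - [0, 0, 0]
    - [0, 0, 0]
    - [0, 0, 0]
  claw: [-1, -1, -1, -1, -1, -1, -1]

```text
clock: 20.1
position: [0.3706, -0.2792, 0.0276]
ee_rot: [-0.003, 0.546, 0.838, 0.001]
contact_force: [1.1, -0.1, 0.7]
width: 0.0852
gripper_force: 0.0
```

```bash
python3 - <<'E'
from h import *
st()
W=cloud(cap('top','t6.png'))
for y in(-.114,-.066,-.018):
  r=rect(W,cr(0,y),.095,.115,.024); print('placed',r,incr(r[0]/1000))
print(rect(W,(.369,-.282),.055,.075))
a,b=cr(0,.172)
m=(.49,-.12)
mv((.3687,-.2823,.2,23.6),(m[0],m[1],.2,CY)); mv((m[0],m[1],.2,CY),(a,b,.2,CY),(a,b,.046,CY))
E
```

```text
t 20.1 [ 0.3706 -0.2792  0.0276] F [ 1.13 -0.06  0.73] M [0.02 0.01 0.02] w 0.0852 cradle [-0.2598 -0.1573]
placed (array([ 624.7, -211. ]), array([47. , 47.1]), 0.2, 0.1061, 303) [-0.00041992 -0.11346768]
placed (array([ 620.9, -164.6]), array([46.2, 47.5]), 89.9, 0.1059, 293) [ 0.00017997 -0.0669162 ]
placed (array([ 616.2, -116. ]), array([47.4, 47.2]), 0.4, 0.1059, 304) [ 9.16903962e-05 -1.80895437e-02]
(array([ 374.7, -262.7]), array([67.8, 18.1]), 5.6, 0.0644, 44)
-> [0.49, -0.12, 0.2, 5.4202] [0.2504, 0.4403, 0.0] turn z 0.606
-> [0.5982, 0.0732, 0.2, 5.4202] [0.4554, 0.3148, 0.0] turn z 0.0
-> [0.5982, 0.0732, 0.046, 5.4202] [0.4554, 0.3148, 0.385] turn z 0.0
```

>>> carry_out:
  delta_pos:
    - [0, 0, 0]
    - [0, 0, 0]
    - [0, 0, 0]
    - [0, 0, 0]
    - [0, 0, 0]
    - [0, 0, 0]
    - [0, 0, -0.425]
    - [0, 0, -0.425]
    - [0, 0, -0.425]
    - [0, 0, -0.425]
    - [0, 0, -0.425]
  turn:
    - [0, 0, 0]
    - [0, 0, 0]
    - [0, 0, 0]
    - [0, 0, 0]
    - [0, 0, 0]
    - [0, 0, 0]
    - [0, 0, 0]
    - [0, 0, 0]
    - [0, 0, 0]
    - [0, 0, 0]
    - [0, 0, 0]
  claw: [1, 1, 1, 1, 1, 1, 1, 1, 1, 1, 1]
  force: 40

```text
clock: 21.25
position: [0.3724, -0.2835, 0.204]
ee_rot: [0.004, 0.547, 0.837, -0.001]
contact_force: [-0.1, -0.0, -1.8]
width: 0.0474
gripper_force: 42.0
```

>>> carry_out:
  delta_pos:
    - [0.2504, 0.4403, 0]
    - [0.2504, 0.4403, 0]
    - [0.2504, 0.4403, 0]
    - [0.2504, 0.4403, 0]
    - [0.2504, 0.4403, 0]
    - [0.2504, 0.4403, 0]
    - [0.2504, 0.4403, 0]
  turn:
    - [0, 0, 0.606]
    - [0, 0, 0.606]
    - [0, 0, 0.606]
    - [0, 0, 0.606]
    - [0, 0, 0.606]
    - [0, 0, 0.606]
    - [0, 0, 0.606]
  claw: [1, 1, 1, 1, 1, 1, 1]

```text
clock: 21.95
position: [0.4908, -0.1192, 0.1985]
ee_rot: [-0.001, 0.672, 0.74, -0.001]
contact_force: [-0.4, -0.1, -1.5]
width: 0.0477
gripper_force: 41.9
```

>>> carry_out:
  delta_pos:
    - [0.4554, 0.3148, 0]
    - [0.4554, 0.3148, 0]
    - [0.4554, 0.3148, 0]
    - [0.4554, 0.3148, 0]
    - [0.4554, 0.3148, 0]
    - [0.4554, 0.3148, 0]
    - [0.4554, 0.3148, 0.1]
    - [0.4554, 0.3148, 0.2]
    - [0.4554, 0.3148, 0.3]
    - [0.4554, 0.3148, 0.37]
    - [0.4554, 0.3148, 0.38]
    - [0.4554, 0.3148, 0.38]
  turn:
    - [0, 0, 0]
    - [0, 0, 0]
    - [0, 0, 0]
    - [0, 0, 0]
    - [0, 0, 0]
    - [0, 0, 0]
    - [0, 0, 0]
    - [0, 0, 0]
    - [0, 0, 0]
    - [0, 0, 0]
    - [0, 0, 0]
    - [0, 0, 0]
  claw: [1, 1, 1, 1, 1, 1, 1, 1, 1, 1, 1, 1]

```text
clock: 23.15
position: [0.5982, 0.0713, 0.0471]
ee_rot: [-0.001, 0.673, 0.739, -0.002]
contact_force: [0.7, 0.2, -0.7]
width: 0.0474
gripper_force: 43.1
```

```bash
python3 - <<'E'
from h import *
st()
cap('scene','s7.png')
E
```

```text
t 23.15 [0.5982 0.0713 0.0471] F [ 0.69  0.19 -0.74] M [ 0.   -0.03 -0.02] w 0.0474 cradle [-1.000e-04  1.701e-01]
```

View pics/s7.png

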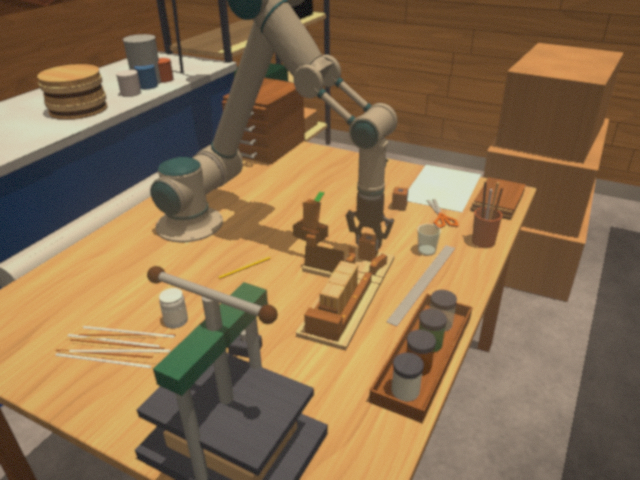

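The scene view shows three blanks in the cradle (340,290) and the dummy held at the mouth (368,248).

>>> carry_out:
  delta_pos:
    - [0, 0, 0]
    - [-0.04, 0, 0]
    - [-0.08, 0, 0]
    - [-0.12, 0, 0]
    - [-0.16, 0, 0]
    - [-0.2, 0, 0]
    - [-0.24, 0, 0]
    - [-0.28, 0, 0]
    - [-0.31, 0, 0]
    - [-0.34, 0, 0]
    - [-0.36, 0, 0]
    - [-0.367, 0, 0]
  turn:
    - [0, 0, 0]
    - [0, 0, 0]
    - [0, 0, 0]
    - [0, 0, 0]
    - [0, 0, 0]
    - [0, 0, 0]
    - [0, 0, 0]
    - [0, 0, 0]
    - [0, 0, 0]
    - [0, 0, 0]
    - [0, 0, 0]
    - [0, 0, 0]
  claw: [1, 1, 1, 1, 1, 1, 1, 1, 1, 1, 1, 1]

```text
clock: 24.4
position: [0.614, -0.0714, 0.0481]
ee_rot: [-0.001, 0.673, 0.74, 0.001]
contact_force: [0.3, 7.7, 1.5]
width: 0.0477
gripper_force: 43.1
```

```bash
python3 - <<'E'
from h import *
st()
E
```

```text
t 24.4 [ 0.614  -0.0714  0.0481] F [0.32 7.69 1.49] M [ 0.94 -0.1   0.15] w 0.0477 cradle [0.0021 0.0265]
```

>>> carry_out:
  delta_pos:
    - [0, 0, 0]
    - [0, 0, 0]
    - [0, 0, 0]
    - [0, 0, -0.1]
    - [0, 0, -0.3]
    - [0, 0, -0.3]
    - [0, 0, -0.35]
    - [0.136, -0.355, -0.35]
    - [0.136, -0.355, -0.35]
    - [0.136, -0.355, -0.35]
    - [0.136, -0.355, -0.35]
    - [0.136, -0.355, -0.35]
  turn:
    - [0, 0, 0]
    - [0, 0, 0]
    - [0, 0, 0]
    - [0, 0, 0]
    - [0, 0, 0]
    - [0, 0, 0]
    - [0, 0, 0]
    - [0, 0, 0]
    - [0, 0, 0]
    - [0, 0, 0]
    - [0, 0, 0]
    - [0, 0, 0]
  claw: [-1, -1, -1, -1, -1, -1, -1, -1, -1, -1, -1, -1]

```text
clock: 25.6
position: [0.4664, -0.0312, 0.1887]
ee_rot: [0.001, 0.672, 0.74, 0.0]
contact_force: [-0.2, 0.5, 0.8]
width: 0.0852
gripper_force: 0.0
```

```bash
python3 - <<'E'
from h import *
st()
W=cloud(cap('top','t8.png'))
for y in(-.114,-.066,-.018,.03):
  h=.105 if y<.02 else .08
  r=rect(W,cr(0,y),h-.01,h+.01,.024); print('placed',r,r and incr(r[0]/1000))
W=cloud(cap('scene','s8.png'))
p=manip.place_of('scene','gate_grip'); print(p[:2],[incr(q['point'][:2]) for q in p[:1]])
for y in(-.114,-.066,-.018,.03):
  h=.105 if y<.02 else .08
  r=rect(W,cr(0,y),h-.003,h+.01,.024); print('placed',r,r and incr(r[0]/1000))
W0=np.load('top0.npy'); r=rect(W0,(.467,-.03),.1,.118,.03);print(r,incr(r[0]/1000))
W0=np.load('scene0.npy'); r=rect(W0,(.467,-.03),.1,.118,.03);print(r,incr(r[0]/1000))
E
```

```text
t 25.6 [ 0.4664 -0.0312  0.1887] F [-0.19  0.46  0.84] M [ 0.01  0.01 -0.08] w 0.0852 cradle [-0.141   0.0805]
placed (array([ 624.9, -211.2]), array([47.1, 47.3]), 89.9, 0.1063, 310) [-0.0002397  -0.11368567]
placed (array([ 619.6, -164.6]), array([47.8, 47.4]), 3.0, 0.1062, 294) [-0.00111422 -0.0667934 ]
placed (array([ 616.6, -115.9]), array([46.8, 46.9]), 89.8, 0.1058, 304) [ 0.00049935 -0.01802777]
placed (array([611.2, -68. ]), array([45.8, 47.6]), 0.1, 0.0803, 290) [-0.00035192  0.03016813]
[{'point': [0.4664, -0.0266, 0.0924], 'score': 0.57}, {'point': [0.4896, -0.3872, -0.0026], 'score': 0.4}] [array([-0.14059389,  0.08506068])]
placed (array([ 625.6, -211.8]), array([47. , 47.3]), 0.8, 0.1067, 243) [ 0.00040049 -0.11434911]
placed (array([ 620.7, -163.8]), array([47.3, 47.3]), 0.5, 0.107, 221) [ 5.64312855e-05 -6.61008836e-02]
placed (array([ 617.2, -115.9]), array([46.3, 47.4]), 1.1, 0.1069, 201) [ 0.00109667 -0.01808445]
placed (array([612.4, -59.3]), array([28.8, 46.2]), 89.5, 0.0823, 55) [0.0016645  0.03871588]
(array([465.1, -31.1]), array([21.8, 13.7]), 0.1, 0.1089, 47) [-0.14231314  0.0807036 ]
(array([466.2, -30.5]), array([16.8, 28.6]), 79.6, 0.1082, 55) [-0.14116138  0.08119701]
```

View pics/s8.png

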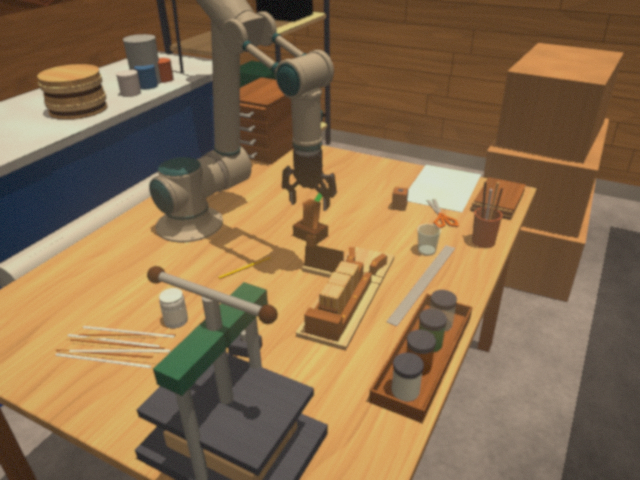

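The scene view shows the row of three blanks and the dummy around (338,290), with the gripper above the gate grip at (310,180).

>>> carry_out:
  delta_pos:
    - [0, 0, 0.1]
    - [0, 0, 0.2]
    - [0, 0, 0.265]
    - [0.003, 0, 0.265]
    - [0.003, 0, 0.265]
    - [0.003, 0, 0.265]
    - [0.003, 0, 0.265]
    - [0.003, 0, 0.265]
    - [0.003, 0, 0.265]
    - [0.003, 0, 0.265]
    - [0.003, 0, 0.265]
  turn:
    - [0, 0, 0]
    - [0, 0, 0]
    - [0, 0, 0]
    - [0, 0, 0]
    - [0, 0, 0]
    - [0, 0, 0]
    - [0, 0, 0]
    - [0, 0, 0]
    - [0, 0, 0]
    - [0, 0, 0]
    - [0, 0, 0]
  claw: [-1, -1, -1, -1, 1, 1, 1, 1, 1, 1, 1]
  force: 40

```text
clock: 26.85
position: [0.4682, -0.0306, 0.0834]
ee_rot: [0.001, 0.673, 0.74, 0.001]
contact_force: [-0.6, 0.9, 5.8]
width: 0.0253
gripper_force: 40.9
```

>>> carry_out:
  delta_pos:
    - [0, 0.03, 0]
    - [0, 0.06, 0]
    - [0, 0.09, 0]
    - [0, 0.12, 0]
    - [0, 0.15, 0]
    - [0, 0.17, 0]
    - [0, 0.19, 0]
    - [0, 0.2, 0]
    - [0, 0.205, 0]
    - [0, 0.208, 0]
    - [0, 0.208, 0]
  turn:
    - [0, 0, 0]
    - [0, 0, 0]
    - [0, 0, 0]
    - [0, 0, 0]
    - [0, 0, 0]
    - [0, 0, 0]
    - [0, 0, 0]
    - [0, 0, 0]
    - [0, 0, 0]
    - [0, 0, 0]
    - [0, 0, 0]
  claw: [1, 1, 1, 1, 1, 1, 1, 1, 1, 1, 1]

```text
clock: 27.95
position: [0.5499, -0.0228, 0.0834]
ee_rot: [0.0, 0.672, 0.74, -0.0]
contact_force: [-3.5, -0.8, 7.4]
width: 0.0252
gripper_force: 41.1
```

```bash
python3 - <<'E'
from h import *
st()
E
```

```text
t 27.95 [ 0.5499 -0.0228  0.0834] F [-3.54 -0.76  7.43] M [-0.11  0.41 -0.03] w 0.0252 cradle [-0.0571  0.0809]
```

>>> carry_out:
  delta_pos:
    - [0, 0.006, 0]
    - [0, 0.01, 0]
    - [0, 0.01, 0]
  turn:
    - [0, 0, 0]
    - [0, 0, 0]
    - [0, 0, 0]
  claw: [1, 1, 1]

```text
clock: 28.25
position: [0.55, -0.0228, 0.0833]
ee_rot: [-0.002, 0.672, 0.74, -0.003]
contact_force: [-11.6, -2.3, 12.9]
width: 0.0247
gripper_force: 42.0
```

```bash
python3 - <<'E'
from h import *
st()
c=(*cr(-.142+.0832+.004,.0806),.222,CY)
# wedge head centre
for a in('top','scene'):
  W=np.load(a+'0.npy'); print(rect(W,(.384,.123),.107,.125), rect(W,(.384,.115),.032,.046,.06))
E
```

```text
t 28.25 [ 0.55   -0.0228  0.0833] F [-11.63  -2.28  12.88] M [-0.32  1.03 -0.05] w 0.0247 cradle [-0.0571  0.081 ]
(array([383.6, 123.3]), array([35.9, 43.9]), 80.7, 0.1151, 222) (array([381.3, 112.6]), array([64. , 90.4]), 80.0, 0.0404, 450)
(array([386.1, 123.3]), array([42.9, 48.3]), 82.4, 0.1157, 135) (array([385. , 115.9]), array([71.4, 96.1]), 79.8, 0.0413, 290)
```

```bash
python3 - <<'E'
from h import *
c=(*cr(-.0548,.0806),.222,CY)
mv(c,(.3833,.115,.222,-9.5),(.3833,.115,.078,-9.5))
t=cr(0,.0645)
mv((.3833,.115,.222,-9.5),(*t,.222,CY))
E
```

```text
-> [0.3833, 0.115, 0.222, -9.5] [0.3832, -0.3879, 0.0] turn z 0.4973
-> [0.3833, 0.115, 0.078, -9.5] [0.3832, -0.3879, 0.36] turn z 0.4973
-> [0.6083, -0.0338, 0.222, 5.4202] [-0.274, 0.6162, 0.0] turn z -0.4973
```

>>> carry_out:
  delta_pos:
    - [0, 0, 0]
    - [0, 0, 0]
    - [0, 0, 0]
    - [0, 0, -0.1]
    - [0, 0, -0.2]
    - [0, 0, -0.35]
    - [0, 0, -0.35]
    - [0.383, -0.388, -0.35]
    - [0.383, -0.388, -0.35]
    - [0.383, -0.388, -0.35]
    - [0.383, -0.388, -0.35]
    - [0.383, -0.388, -0.35]
  turn:
    - [0, 0, 0]
    - [0, 0, 0]
    - [0, 0, 0]
    - [0, 0, 0]
    - [0, 0, 0]
    - [0, 0, 0]
    - [0, 0, 0]
    - [0, 0, 0.497]
    - [0, 0, 0.497]
    - [0, 0, 0.497]
    - [0, 0, 0.497]
    - [0, 0, 0.497]
  claw: [-1, -1, -1, -1, -1, -1, -1, -1, -1, -1, -1, -1]

```text
clock: 29.45
position: [0.3805, 0.1175, 0.2213]
ee_rot: [-0.002, 0.762, 0.647, -0.001]
contact_force: [1.1, -0.5, 0.0]
width: 0.0853
gripper_force: 0.0
```

```bash
python3 - <<'E'
from h import *
st()
W=cloud(cap('top','t9.png'))
for y in(-.114,-.066,-.018,.03):
  h=.105 if y<.02 else .08
  r=rect(W,cr(0,y),h-.01,h+.01,.024); print('placed',r and incr(r[0]/1000))
r=rect(W,cr(-.06,.081),.1,.118,.03);print('grip',r,r and incr(r[0]/1000))
# gate top / dummy edges along channel centre
v=W[(abs(W[...,2]-.075)<.004)]; q=np.array([incr(p[:2]) for p in v if .5<p[0]<.7 and -.1<p[1]<.05])
q=q[(q[:,1]>.06)&(abs(q[:,0])<.03)]; print('gate top',q.min(0),q.max(0),len(q))
E
```

```text
t 29.45 [0.3805 0.1175 0.2213] F [ 1.07 -0.52  0.  ] M [-0.01 -0.09 -0.01] w 0.0853 cradle [-0.2125  0.2366]
placed [-0.0003487  -0.11377578]
placed [-0.00064044 -0.06603476]
placed [ 0.0002719  -0.01830754]
placed [-0.00065058  0.03019647]
grip (array([546.7, -23. ]), array([13.7, 22.3]), 89.9, 0.1091, 46) [-0.06031287  0.08105953]
gate top [-0.02950809  0.07307312] [0.02993226 0.09018388] 112
```

View pics/t9.png

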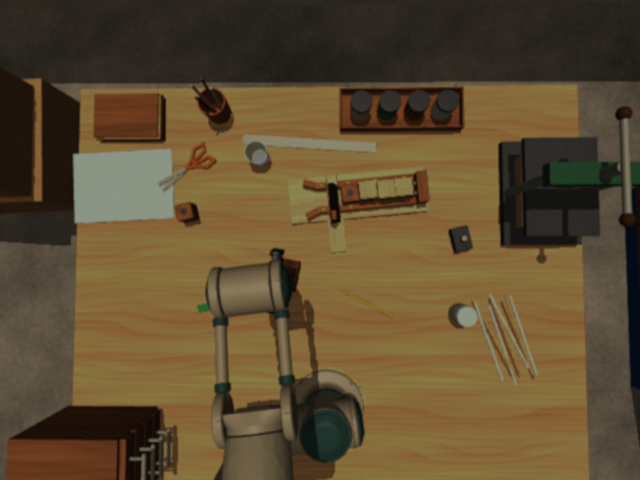

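The top view shows the full row at (378,190), the gate closed at (333,200), and the spare dummy at (186,212). The arm hides the wedge.

>>> carry_out:
  delta_pos:
    - [0, 0, 0]
    - [0, 0, 0.1]
    - [0, 0, 0.2]
    - [0, 0, 0.3]
    - [0, 0, 0.36]
    - [0, 0, 0.36]
    - [0, 0, 0.36]
    - [0, 0, 0.36]
    - [0, 0, 0.36]
    - [0, 0, 0.36]
    - [0, 0, 0.36]
    - [0, 0, 0.36]
  turn:
    - [0, 0, 0]
    - [0, 0, 0]
    - [0, 0, 0]
    - [0, 0, 0]
    - [0, 0, 0]
    - [0, 0, 0]
    - [0, 0, 0]
    - [0, 0, 0]
    - [0, 0, 0]
    - [0, 0, 0]
    - [0, 0, 0]
    - [0, 0, 0]
  claw: [-1, -1, -1, -1, -1, -1, 1, 1, 1, 1, 1, 1]
  force: 60

```text
clock: 30.7
position: [0.3865, 0.1157, 0.0795]
ee_rot: [0.001, 0.763, 0.647, 0.002]
contact_force: [-0.0, -0.5, 6.6]
width: 0.0436
gripper_force: 60.7
```

>>> carry_out:
  delta_pos:
    - [0, 0, -0.1]
    - [0, 0, -0.2]
    - [0, 0, -0.3]
    - [0, 0, -0.36]
    - [0, 0, -0.36]
    - [-0.274, 0.616, -0.36]
    - [-0.274, 0.616, -0.36]
    - [-0.274, 0.616, -0.36]
    - [-0.274, 0.616, -0.36]
    - [-0.274, 0.616, -0.36]
    - [-0.274, 0.616, -0.36]
    - [-0.274, 0.616, -0.36]
  turn:
    - [0, 0, 0]
    - [0, 0, 0]
    - [0, 0, 0]
    - [0, 0, 0]
    - [0, 0, 0]
    - [0, 0, -0.497]
    - [0, 0, -0.497]
    - [0, 0, -0.497]
    - [0, 0, -0.497]
    - [0, 0, -0.497]
    - [0, 0, -0.497]
    - [0, 0, -0.497]
  claw: [1, 1, 1, 1, 1, 1, 1, 1, 1, 1, 1, 1]

```text
clock: 31.9
position: [0.6119, -0.035, 0.2194]
ee_rot: [-0.001, 0.673, 0.739, -0.001]
contact_force: [-0.5, 0.4, -0.5]
width: 0.0434
gripper_force: 63.7
```

```bash
python3 - <<'E'
from h import *
st()
W=cloud(cap('scene','s10.png'))
im=cv2.imread('pics/s10.png')[60:360,220:470]; cv2.imwrite('pics/s10c.png',cv2.resize(im,None,fx=2,fy=2))
print(manip.place_of('scene','wedge')[:2])
for a in 'wedge',:
  W2=cloud(cap('top','t10.png')); 
  for w in(W,W2):
    t=cr(0,.0645); m=(abs(w[...,0]-t[0])<.05)&(abs(w[...,1]-t[1])<.045)&(w[...,2]>.15)&(w[...,2]<.25)
    p=w[m]; L=np.array([incr(x[:2]) for x in p])
    for lo in np.arange(.15,.25,.01):
      k=(p[:,2]>=lo)&(p[:,2]<lo+.01)
      if k.sum()>5: print(round(lo,2),k.sum(),L[k].min(0).round(4),L[k].max(0).round(4))
E
```

```text
t 31.9 [ 0.6119 -0.035   0.2194] F [-0.55  0.4  -0.51] M [-0.01  0.07 -0.02] w 0.0434 cradle [0.0034 0.063 ]
[{'point': [0.6092, -0.0389, 0.1533], 'score': 0.65}]
0.15 41 [-0.0199  0.0493] [0.0242 0.0651]
0.16 64 [-0.0212  0.0484] [0.0242 0.0728]
0.17 62 [-0.0194  0.0485] [0.0251 0.0714]
0.18 65 [-0.0209  0.0484] [0.0251 0.0712]
0.19 61 [-0.0194  0.0501] [0.0257 0.0768]
0.2 63 [-0.0189  0.0477] [0.0257 0.0731]
0.21 70 [-0.0201  0.0481] [0.0248 0.072 ]
0.22 66 [-0.0309  0.0507] [0.0321 0.0629]
0.23 96 [-0.0306  0.0478] [0.0383 0.0705]
0.24 97 [-0.031   0.0503] [0.0388 0.0704]
```

View pics/s10c.png

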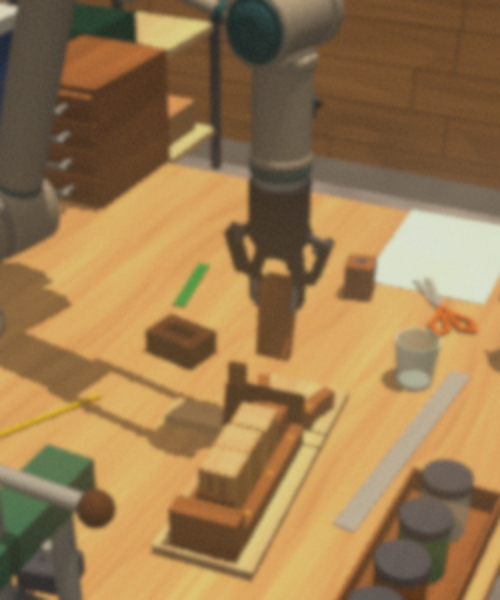

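The crop shows the wedge held upright at (275,315), plumb face toward the camera and the row, above the gap beside the closed gate (265,385).

```bash
cat > wf.py <<'E'
from h import *
def face(zlo,zhi,yr=(.035,.075)):
    st()
    w=cloud(cap('scene')); m=(w[...,2]>zlo)&(w[...,2]<zhi)&(abs(w[...,0]-.61)<.06)&(abs(w[...,1]+.035)<.06); p=w[m]
    L=np.c_[np.array([incr(x[:2]) for x in p]),p[:,2]]
    L=L[(abs(L[:,0])<.028)&(L[:,1]>yr[0])&(L[:,1]<yr[1])]
    k=np.abs(L[:,0]-.002)<.015; med=np.median(L[k,1])
    for _ in range(3):
        q=L[k&(abs(L[:,1]-med)<.006)] if _==0 else L[k&(abs(L[:,1]-(np.c_[L[:,0],L[:,2],np.ones(len(L))]@f))<.004)]
        f=np.linalg.lstsq(np.c_[q[:,0],q[:,2],np.ones(len(q))],q[:,1],rcond=None)[0]
    print('face n',len(q),'y mean',q[:,1].mean().round(4),'yaw slope',f[0].round(3),'tilt slope',f[1].round(3),'y@zlo',(f@[0,zlo,1]).round(4),'x',np.percentile(L[:,0],[2,98]).round(4))
E
python3 -c "
from wf import *
face(.165,.215)"
```

```text
t 32.05 [ 0.6084 -0.0322  0.2208] F [-0.43  0.11 -0.79] M [-0.03 -0.02  0.  ] w 0.0431 cradle [0.0003 0.0661]
face n 165 y mean 0.0571 yaw slope 0.035 tilt slope 0.012 y@zlo 0.0567 x [-0.0221  0.0216]
```

>>> carry_out:
  delta_pos:
    - [-0.003, 0, 0.06]
    - [-0.003, 0, 0.12]
    - [-0.003, 0, 0.17]
    - [-0.003, 0, 0.2]
    - [-0.003, 0, 0.22]
    - [-0.003, 0, 0.24]
    - [-0.003, 0, 0.255]
    - [-0.003, 0, 0.27]
    - [-0.003, 0, 0.27]
  turn:
    - [0, 0, 0]
    - [0, 0, 0]
    - [0, 0, 0]
    - [0, 0, 0]
    - [0, 0, 0]
    - [0, 0, 0]
    - [0, 0, 0]
    - [0, 0, 0]
    - [0, 0, 0]
  claw: [1, 1, 1, 1, 1, 1, 1, 1, 1]

```text
clock: 33.0
position: [0.609, -0.0327, 0.1153]
ee_rot: [0.0, 0.672, 0.74, 0.001]
contact_force: [-0.7, 0.9, -0.1]
width: 0.0432
gripper_force: 70.9
```

```bash
python3 -c "
from wf import *
face(.09,.11)
print(manip.place_of('scene','wedge')[:1])"
```

```text
t 33.0 [ 0.609  -0.0327  0.1153] F [-0.67  0.93 -0.14] M [ 0.3  -0.03  0.05] w 0.0432 cradle [0.0008 0.0655]
face n 60 y mean 0.0567 yaw slope -0.035 tilt slope -0.014 y@zlo 0.0569 x [-0.0208  0.0215]
[{'point': [0.6056, -0.0391, 0.0531], 'score': 0.84}]
```

>>> carry_out:
  delta_pos:
    - [-0.003, 0, 0.01]
    - [-0.004, 0, 0.02]
    - [-0.005, 0, 0.03]
    - [-0.005, 0, 0.035]
    - [-0.005, 0, 0.04]
    - [-0.005, 0, 0.04]
  turn:
    - [0, 0, 0]
    - [0, 0, 0]
    - [0, 0, 0]
    - [0, 0, 0]
    - [0, 0, 0]
    - [0, 0, 0]
  claw: [1, 1, 1, 1, 1, 1]
  force: 90

```text
clock: 33.7
position: [0.6113, -0.0354, 0.0989]
ee_rot: [-0.0, 0.673, 0.74, 0.001]
contact_force: [-0.8, 3.0, 10.5]
width: 0.0429
gripper_force: 92.8
```

```bash
python3 -c "
from wf import *
st()"
```

```text
t 33.7 [ 0.6113 -0.0354  0.0989] F [-0.82  2.99 10.47] M [ 1.05  0.27 -0.02] w 0.0429 cradle [0.0028 0.0626]
```

>>> carry_out:
  delta_pos:
    - [0, 0, 0.008]
    - [0, 0, 0.014]
    - [0, 0, 0.02]
    - [0, 0, 0.025]
    - [0, 0, 0.025]
  turn:
    - [0, 0, 0]
    - [0, 0, 0]
    - [0, 0, 0]
    - [0, 0, 0]
    - [0, 0, 0]
  claw: [1, 1, 1, 1, 1]

```text
clock: 34.2
position: [0.6129, -0.0369, 0.0919]
ee_rot: [0.003, 0.673, 0.74, 0.002]
contact_force: [-3.2, 0.2, 22.9]
width: 0.0429
gripper_force: 94.2
```

```bash
python3 -c "
from wf import *
st()
W=cloud(cap('top'))
for y in(-.116,-.068,-.02,.028):
  h=.105 if y<.02 else .08
  r=rect(W,cr(0,y),h-.01,h+.01,.024); print('placed',r and incr(r[0]/1000))
"
```

```text
t 34.2 [ 0.6129 -0.0369  0.0919] F [-3.16  0.25 22.89] M [ 0.9   0.59 -0.1 ] w 0.0429 cradle [0.0043 0.061 ]
placed [-0.00045696 -0.11597539]
placed [ 1.42957140e-05 -6.76036227e-02]
placed [-0.00073297 -0.03207418]
placed [-0.01235559  0.01905228]
```

>>> carry_out:
  delta_pos:
    - [0, 0, 0]
    - [0, 0, 0]
    - [0, 0, 0]
    - [0, 0, 0]
    - [0, 0, -0.1]
    - [0, 0, -0.2]
    - [0, 0, -0.3]
    - [0, 0, -0.3]
    - [0, -0.5, -0.3]
    - [0, -0.5, -0.3]
    - [0, -0.5, -0.3]
    - [0, -0.5, -0.3]
  turn:
    - [0, 0, 0]
    - [0, 0, 0]
    - [0, 0, 0]
    - [0, 0, 0]
    - [0, 0, 0]
    - [0, 0, 0]
    - [0, 0, 0]
    - [0, 0, 0]
    - [0, 0, 0]
    - [0, 0, 0]
    - [0, 0, 0]
    - [0, 0, 0]
  claw: [-0.2, -0.25, -0.25, -0.25, -0.25, -0.25, -0.25, -0.25, 1, 1, 1, 1]

```text
clock: 35.45
position: [0.4089, -0.0551, 0.2068]
ee_rot: [-0.001, 0.672, 0.74, -0.001]
contact_force: [-0.2, -1.4, 0.8]
width: 0.0
gripper_force: 0.0
```

```bash
python3 -c "
from wf import *
st()
for c in('top','scene'):
  W=cloud(cap(c,c+'11.png'))
  for y in(-.116,-.068,-.02,.028):
    h=.105 if y<.02 else .08
    r=rect(W,cr(0,y),h-.008,h+.01,.024); print('placed',r and incr(r[0]/1000))
  for k in(.12,.125,.13,.135,.14): 
    m=(abs(W[...,0]-.608)<.04)&(abs(W[...,1]+.03)<.04)&(abs(W[...,2]-k)<.0025); print(k,m.sum())
  r=rect(W,cr(0,.07),.118,.15,.035); print('head',r,r and incr(r[0]/1000))
  print(manip.place_of(c,'wedge')[:1])
im=cv2.imread('pics/scene11.png')[180:360,260:460]; cv2.imwrite('pics/s11c.png',cv2.resize(im,None,fx=3,fy=3))
"
```

```text
t 35.45 [ 0.4089 -0.0551  0.2068] F [-0.17 -1.44  0.79] M [-0.03 -0.02 -0.01] w 0.0 cradle [-0.2005  0.0621]
placed [-0.0004853  -0.11627405]
placed [ 0.00063995 -0.06736164]
placed [ 5.46487356e-05 -2.05972574e-02]
placed [-0.00051176  0.02636623]
0.12 3
0.125 74
0.13 138
0.135 3
0.14 0
head (array([607.1, -30.8]), array([44.5, 34.4]), 5.7, 0.1284, 218) [-0.00091972  0.06758908]
[{'point': [0.6143, -0.0372, 0.0181], 'score': 0.66}]
placed [ 0.00014036 -0.11603207]
placed [ 0.00060217 -0.06775985]
placed [ 0.00115482 -0.02170614]
placed [0.00213393 0.03836999]
0.12 27
0.125 38
0.13 127
0.135 5
0.14 0
head (array([609.8, -30.6]), array([45.3, 40.7]), 3.3, 0.1289, 195) [0.0017871  0.06753315]
[{'point': [0.6118, -0.041, 0.0267], 'score': 0.84}]
```

View pics/s11c.png

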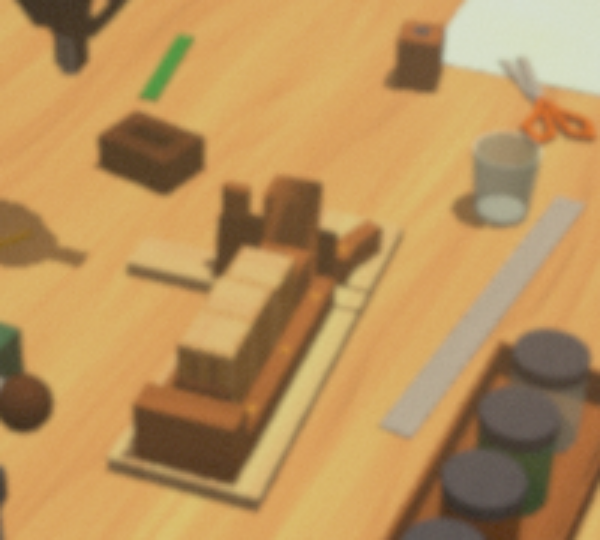

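The crop shows the wedge upright between the row and the closed gate at (293,215), the row single file, and the dummy hidden behind the blanks. The foot is about 8 mm above the floor. I'll press once more on the head for margin.

>>> carry_out:
  delta_pos:
    - [0.016, 0.5, 0]
    - [0.016, 0.5, 0]
    - [0.016, 0.5, 0]
    - [0.016, 0.5, 0]
    - [0.016, 0.5, 0]
    - [0.016, 0.5, 0]
    - [0.016, 0.5, 0.1]
    - [0.016, 0.5, 0.16]
    - [0.016, 0.5, 0.18]
    - [0.016, 0.5, 0.19]
    - [0.016, 0.5, 0.2]
    - [0.016, 0.5, 0.21]
  turn:
    - [0, 0, 0]
    - [0, 0, 0]
    - [0, 0, 0]
    - [0, 0, 0]
    - [0, 0, 0]
    - [0, 0, 0]
    - [0, 0, 0]
    - [0, 0, 0]
    - [0, 0, 0]
    - [0, 0, 0]
    - [0, 0, 0]
    - [0, 0, 0]
  claw: [1, 1, 1, 1, 1, 1, 1, 1, 1, 1, 1, 1]

```text
clock: 36.85
position: [0.6117, -0.03, 0.1268]
ee_rot: [0.002, 0.673, 0.74, 0.002]
contact_force: [-1.3, 0.8, 19.4]
width: 0.0001
gripper_force: 9.6
```

```bash
python3 -c "
from h import *
st()"
```

```text
t 36.85 [ 0.6117 -0.03    0.1268] F [-1.33  0.84 19.4 ] M [ 0.14  0.36 -0.04] w 0.0001 cradle [0.0038 0.0679]
```

>>> carry_out:
  delta_pos:
    - [0, 0, 0.003]
    - [0, 0, 0.005]
    - [0, 0, 0.006]
    - [0, 0, 0.006]
  turn:
    - [0, 0, 0]
    - [0, 0, 0]
    - [0, 0, 0]
    - [0, 0, 0]
  claw: [1, 1, 1, 1]

```text
clock: 37.25
position: [0.6119, -0.0301, 0.1267]
ee_rot: [0.003, 0.673, 0.74, 0.002]
contact_force: [-4.0, 0.3, 13.7]
width: 0.0003
gripper_force: 7.4
```

>>> carry_out:
  delta_pos:
    - [0, 0, -0.03]
    - [0, 0, -0.1]
    - [0, 0, -0.2]
    - [0, -0.5, -0.25]
    - [0, -0.5, -0.25]
    - [0, -0.5, -0.25]
    - [0, -0.5, -0.25]
    - [0, -0.5, -0.25]
    - [0, -0.5, -0.25]
    - [0, -0.5, -0.25]
  turn:
    - [0, 0, 0]
    - [0, 0, 0]
    - [0, 0, 0]
    - [0, 0, 0]
    - [0, 0, 0]
    - [0, 0, 0]
    - [0, 0, 0]
    - [0, 0, 0]
    - [0, 0, 0]
    - [0, 0, 0]
  claw: [1, 1, 1, 1, 1, 1, 1, 1, 1, 1]

```text
clock: 38.25
position: [0.4123, -0.0491, 0.2226]
ee_rot: [0.001, 0.673, 0.74, 0.001]
contact_force: [1.0, -0.4, -0.4]
width: -0.0005
gripper_force: 0.0
```

```bash
python3 -c "
from wf import *
st()
for c in('top','scene'):
  W=cloud(cap(c,c+'12.png'))
  for y in(-.118,-.07,-.022,.026):
    h=.105 if y<.02 else .08
    r=rect(W,cr(0,y),h-.008,h+.01,.024); print('placed',r and incr(r[0]/1000))
  r=rect(W,cr(0,.07),.115,.15,.035); print('head',r,r and incr(r[0]/1000))
  print('spare',rect(W,(.562,.403),.055,.075))
r=rect(cloud(cap('top')),cr(-.06,.081),.1,.115,.018);print('grip',r and incr(r[0]/1000))
face(.09,.12)
"
```

```text
t 38.25 [ 0.4123 -0.0491  0.2226] F [ 0.98 -0.36 -0.36] M [-0.04 -0.01  0.02] w -0.0005 cradle [-0.1966  0.0678]
placed [-0.0008021  -0.11855432]
placed [-0.00030251 -0.06988389]
placed [ 0.00020653 -0.02111391]
placed [-0.00013679  0.02502481]
head (array([607.7, -31. ]), array([44.7, 34.4]), 6.2, 0.1274, 221) [-0.00034129  0.0673333 ]
spare (array([561.8, 403.3]), array([48.6, 50. ]), 12.0, 0.0647, 292)
placed [-0.00014811 -0.11801368]
placed [ 0.00066468 -0.07027701]
placed [ 0.00079949 -0.02227512]
placed [0.00249075 0.03471997]
head (array([610.3, -31.1]), array([49.3, 43.1]), 5.3, 0.1275, 208) [0.00223764 0.06698816]
spare (array([567. , 398.4]), array([46.6, 56.6]), 14.2, 0.0659, 142)
grip [-0.06031287  0.08105953]
t 38.4 [ 0.4121 -0.0489  0.2216] F [ 0.52 -0.49  0.14] M [-0.01  0.01 -0.01] w -0.0 cradle [-0.1968  0.068 ]
face n 86 y mean 0.0525 yaw slope -0.021 tilt slope 0.052 y@zlo 0.0518 x [-0.0184  0.0249]
```

```bash
python3 -c "
from wf import *
W=cloud(cap('top'))
m=(abs(W[...,2]-.105)<.01)&(abs(W[...,0]-.62)<.05)&(W[...,1]<-.08)&(W[...,1]>-.26)
r=cv2.minAreaRect((W[m][:,:2]*1000).astype(np.float32)); print(r, incr(np.array(r[0])/1000))
st()
"
```

```text
((620.1342163085938, -167.84957885742188), (50.57856750488281, 144.28250122070312), 4.592535018920898) [-0.00088934 -0.07007891]
t 38.5 [ 0.4116 -0.0488  0.2214] F [ 0.72  0.35 -0.67] M [ 0.   -0.01 -0.  ] w 0.0003 cradle [-0.1973  0.0681]
```

```bash
python3 -c "
from rig import manip
print(manip.sign_off())"
```

```text
the job is handed in; nothing more can be done
None
```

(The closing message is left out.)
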